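# Load, lock and start the bench paint shaker

### The job

Load every paint bottle on the table into the tub of the bench paint shaker. When all are in, shut the guard lid, swing its hasp down over the staple, drop the retaining pin from its wooden block through the staple's loop until its collar sits on the bar, and only then push the green start plunger fully down and let it come back up. Leave the brush cup and the palette where they are.

Things in the scene. Friction and masses are not known exactly. Their poses are not given: they have to be found in the camera images.
- tub_floor (a point): Bench paint shaker (fixed), open grey tub: centre of its inner floor, 20 mm above the table. x: machine's front to back, y: along its length, z up. Inside 120 (x) by 300 mm (y), walls 5 mm, rim 85 mm above this floor. Four bottles fit in a row along y, 72 mm apart, fingers closing along x. Behind it a motor hump 90 mm high, to 141 mm behind this point. At the -y end a 50 mm high control pod.
- lid_hinge (a point): Middle of the guard lid's hinge line, which runs along the tub's y axis at its back rim (64 mm behind the tub's centre, 105 mm above the table). This frame turns with the lid; fixed position.
- lid_edge (a point): Middle of the front edge of the clear guard lid with aluminium edging (132 mm from hinge to front edge, 310 mm long, up to 9 mm thick, lying above the hinge line when shut). It moves with the lid.
- lid (a joint): Lid angle, rad: 0 shut on the rim, grows as the front edge rises; starts at 1.65 to 1.9 (about upright at the tub's back). Stiff hinge: it stays where left and follows when pushed over from behind, then down, with about 2 to 5 N. Its outer face is free for pushing away from the middle, where the hasp takes up 56 mm of the front edge.
- hasp_hinge (a point): Middle of the hasp's hinge line, on the middle of the lid's front edge, parallel to the tub's y axis. With the lid shut it lies 72 mm in front of the tub's centre and 110 mm above the table.
- hasp_tip (a point): Middle of the free end of the hasp, a steel plate 66 mm long from its hinge, 56 mm wide, 4 mm thick, with a slot 38 mm wide from 34 to 54 mm from the hinge (the first 34 mm are solid).
- hasp (a joint): Hasp angle relative to the lid, rad. With the lid shut: 0 = hanging straight down, staple through its slot (shut), pi/2 = pointing level to the front, pi = straight up, more = leaning back over the lid. Starts at 3.4 to 3.9. Stiff hinge (0.03 N m): it stays where left; swing it forward over the lid's front edge and down.
- staple (a point): Centre of the staple's loop on the tub's front: a level U of 7 mm steel bar, 65 mm above the table, axes as tub_floor. The opening for the pin is 20 mm wide in y; in x it runs from 11 mm in front of this point to the shut hasp 19 mm behind it (the pin's collar just clears the hasp when centred here). The bar's top is 3.5 mm above this point.
- pin_grip (a point): Retaining pin: centre of its red upright grip (26 mm diameter, 46 mm tall); z points up along the pin. Below it a steel collar 29 mm across (underside 27 mm below this point), then a shank 10 mm thick and 52 mm long with a tapered end (79 mm below this point). It starts standing in the block's hole. 80 g.
- pin_collar (a point): Centre of the underside of the pin's collar, on its axis; the collar rests on the staple's bar when the pin is fully home.
- block: Fixed wooden parking block, 60 x 60 x 57 mm high, with an upright through hole 14 mm wide in its middle, where the pin starts with its collar on the block's top. Origin: centre of the underside.
- plunger (a joint): Stroke of the start plunger, m: 0 = up, 0.018 = fully down. Sprung: starts to move at 3 N, needs about 9 N at the bottom, and comes back up when released.
- plunger_top (a point): Centre of the top of the green mushroom start plunger (48 mm across), 96 mm above the table when up; it is pressed straight down and moves with the plunger.
- brush_cup: Bystander, loose: white cup with brushes, 76 mm across, cup 95 mm and brushes 190 mm high. Origin: centre of the underside.
- palette: Bystander, loose: white paint palette 120 x 190 x 12 mm. Origin: centre of the underside.
- bottle1_mid (a point): Squat paint bottle with blue paint and a white cap, 56 mm diameter, 75 mm tall, about 160 g; this point is its centre, 37.5 mm above its foot; z points to the cap. It starts standing on the table. May be absent.
- bottle2_mid (a point): Squat paint bottle with green paint and a white cap, 56 mm diameter, 75 mm tall, about 160 g; this point is its centre, 37.5 mm above its foot; z points to the cap. It starts standing on the table. May be absent.
- bottle3_mid (a point): Squat paint bottle with red paint and a white cap, 56 mm diameter, 75 mm tall, about 160 g; this point is its centre, 37.5 mm above its foot; z points to the cap. It starts standing on the table. May be absent.
- bottle4_mid (a point): Squat paint bottle with yellow paint and a white cap, 56 mm diameter, 75 mm tall, about 160 g; this point is its centre, 37.5 mm above its foot; z points to the cap. It starts standing on the table. May be absent.
Things that resemble listed ones, but are neither listed nor needed, are in the scene too. Leave any pink or turquoise look-alike of the part that bears bottle2_mid alone.

How it is judged:
On the way, in this order (a step that is already met when the one before it is completed fails the run):
1. all the bottles are in the tub, the lid still open (x of bottle1_mid in the frame of tub_floor between -0.06 and 0.06 m and y of bottle1_mid in the frame of tub_floor between -0.15 and 0.15 m and z of bottle1_mid in the frame of tub_floor between 0 and 0.05 m and x of bottle2_mid in the frame of tub_floor between -0.06 and 0.06 m and y of bottle2_mid in the frame of tub_floor between -0.15 and 0.15 m and z of bottle2_mid in the frame of tub_floor between 0 and 0.05 m and x of bottle3_mid in the frame of tub_floor between -0.06 and 0.06 m and y of bottle3_mid in the frame of tub_floor between -0.15 and 0.15 m and z of bottle3_mid in the frame of tub_floor between 0 and 0.05 m and x of bottle4_mid in the frame of tub_floor between -0.06 and 0.06 m and y of bottle4_mid in the frame of tub_floor between -0.15 and 0.15 m and z of bottle4_mid in the frame of tub_floor between 0 and 0.05 m and value of joint lid above 0.5 rad), for 0.2 s.
2. the lid is shut (value of joint lid below 0.05 rad), for 0.2 s.
3. the hasp is swung down over the staple (value of joint lid below 0.05 rad and value of joint hasp below 0.12 rad), for 0.2 s.
4. the pin is through the loop, its collar on the bar (all of step 3 and horizontal distance between pin_collar and staple below 0.012 m and z of pin_collar in the frame of staple between -0.003 and 0.009 m and angle between the z axis of pin_grip and the z axis of staple, either way round below 0.25 rad), for 0.2 s.
5. the plunger is pushed fully down (all of step 4 and value of joint plunger above 0.0155 m), for 0.05 s.
At the end, for the whole second after the job is handed in: Every bottle present at rest inside the tub, lid shut (0.05 rad), hasp down (0.12 rad), pin at rest in the loop (collar within 12 mm sideways of its centre, at most 9 mm above it, within 0.25 rad of upright), plunger up (4 mm) after a stroke of over 15.5 mm (all of step 4 and x of bottle1_mid in the frame of tub_floor between -0.06 and 0.06 m and y of bottle1_mid in the frame of tub_floor between -0.15 and 0.15 m and z of bottle1_mid in the frame of tub_floor between 0 and 0.05 m and x of bottle2_mid in the frame of tub_floor between -0.06 and 0.06 m and y of bottle2_mid in the frame of tub_floor between -0.15 and 0.15 m and z of bottle2_mid in the frame of tub_floor between 0 and 0.05 m and x of bottle3_mid in the frame of tub_floor between -0.06 and 0.06 m and y of bottle3_mid in the frame of tub_floor between -0.15 and 0.15 m and z of bottle3_mid in the frame of tub_floor between 0 and 0.05 m and x of bottle4_mid in the frame of tub_floor between -0.06 and 0.06 m and y of bottle4_mid in the frame of tub_floor between -0.15 and 0.15 m and z of bottle4_mid in the frame of tub_floor between 0 and 0.05 m and linear speed of each of bottle1, bottle2, bottle3, bottle4, pin below 0.02 m/s and value of joint plunger below 0.004 m); the robot touches nothing.
It fails at once if the brush cup is moved by more than 40 mm (distance of brush_cup from where it was at the start of the episode above 0.04 m).
It fails at once if the palette is moved by more than 40 mm (distance of palette from where it was at the start of the episode above 0.04 m).
It fails at once if the plunger is pushed down before the pin is through the loop (value of joint plunger above 0.0155 m and distance between pin_collar and staple above 0.03 m).
Of bottle1, bottle2, bottle3, bottle4 only 2 to 4 are there at a start; the rules pass over those that are not, and their reading is None.
At some moment in a run one of bottle1, bottle2, bottle3, bottle4 may be knocked a few centimetres aside while the robot is not near it.
It also fails if it takes over 210 s, if anything falls off the work surface, if the arm or the gripper's body presses on something with over 40 N, if the wrist force passes 120 N, or if a joint passes its speed limit or range.

### The arm

A 6-joint arm with a two-finger parallel gripper is mounted at the origin on the work surface. World frame = base frame: x ahead of the robot, y to its left, z up, the work surface at z = 0. Lengths are in m, angles in rad, forces in N, time in s.
With the tool pointing down it reaches from about 0.35 to 0.85 m from the base axis. Payload 8.1 kg.
Tool frame: the origin (TCP) lies midway between the tips of the shut fingers; the grasp point (between the pads) lies robot.grasp_offset behind it (robot.grasp_offset is the distance from the TCP to the grasp point, in m); z points along the fingers, y is the direction in which the jaws open and shut (so a half turn about z gives the same grasp; the last joint's range is limited). The gripper opens to 93 mm and grips with 3 to 60 N. Pads are 15 mm wide; open, the fingers measure 128 mm over their backs; the gripper's body (75 mm by 188 mm) begins 65 mm behind the grasp point.
Start: joints at [-1.392, 0.13, 1.488, -0, 1.523, -0.085], TCP at [0.156, -0.579, 0.219] pointing down, gripper open.
Joint ranges: [-2.96, 2.96], [-0.89, 2.26], [0.02, 2.5], [-1.34, 4.48], [0, 2.73], [-2.66, 2.66]. Speed limits (rad/s): [2.39, 2.39, 2.79, 3.14, 3.14, 3.14].

### API

Orientations are given as a rotation vector (axis times angle).
In Python, from plant import robot gives the robot as it stands.
- The arm moves only by the shell command python3 -m handwheel 'ROWS' [OPENING] [FORCE]. ROWS is text: rows parted by semicolons, each of 6 numbers parted by spaces: the shift along the world's x, y, z each as a share of 0.3 m, from -1 to 1, then the turn, a rotation vector about the world's x, y, z each as a share of 45 degrees, from -1 to 1. A call has 1 to 5 rows; each row is the pose to reach, as a shift and turn from the pose commanded when the call began; what a row does not reach only later rows make up. A row lasts 1/10 s, in which the tool goes at most 50 mm and 8.59 degrees, less where a joint would pass 70% of its speed; a pose out of reach is approached as far as the arm can. A call with a number of a shift or a turn outside -1 to 1 is refused whole. A call with a gripper value outside its range is refused whole. OPENING is the closure, from -1 (fully open) to 1 (shut), set as the call begins (- or left out, the last holds). The fingers move at their own pace and stop on an object; FORCE is the grip in N (left out, the last holds). Time passes only in rows, so rows that repeat a pose let the fingers close. It gives the time, the measured TCP pose, the force and the opening at its end, in the units of the state.
- robot.read_state(): the state, without advancing time (a new reading comes with each control period).
- robot.read_camera(name): name is "scene" or "side" or "wrist"; returns (picture, depth): 420x560x3 uint8, red, green, blue; 420x560 float32, m along the optical axis (not along the pixel's ray), 0 where there is no reading.
- robot.camera_model(name): a dict with "camera_matrix" (3x3 intrinsics, pixels), "dist" ([k1, k2, p1, p2, k3] as OpenCV has them; the pictures are not rectified), "pose" (4x4, takes a point from camera to world coordinates); the wrist camera has in their place "tool_from_camera" (4x4, takes a point from camera to tool coordinates, whose origin is the TCP and whose axes are the flange's). Camera axes: x right, y down, z forward; pixel columns grow to the right and rows downward; lengths in m; the calibration is good to about 2 mm. A picture is of the moment at which its call begins: read the wrist's pose just before it. camera_model takes no time and is no camera call.
- robot.close_job(): hands the job in, once; it reports no verdict.
Trained networks look in the newest picture that a camera, given by its name, has taken for a name from the list of things; names that differ only in an ending like _2 or _b are one class to them, and where a whole thing is asked for, a point or a joint stands for the part that bears it (a point fixed in the world has none). Each returns a list of dicts, best first, with "conf" (0 to 1); they miss things now and then, are a little off and sometimes report something else, mostly with a low value. They report only what shows in the picture. A call takes as long as a camera call. They do not tell look-alikes from the thing itself.
- robot.look_for(camera, query): "rect" ([centre column, centre row, width, height] in pixels, round what is visible of it).
- robot.silhouettes(camera, query): "pixels" (420x560 bool, what is visible of it) and "rect" ([centre column, centre row, width, height] in pixels, round what is visible of it).
- robot.tip_of(camera, query): "at" ([row, column] in pixels: a listed point, or the origin of a listed thing).
The state is a dict: "t": time; "q": joint angles; "dq": joint speeds; "joint_torque": joint torques, N m; "tool_pos": TCP position; "orientation": TCP orientation; "force": force on the tool from outside, world axes, zero at the start; "wrist_torque": the same for the moment, N m; "opening": finger opening in m.
Only numpy, scipy, OpenCV 4.12 (cv2) and the standard library are available. Lean on these libraries where they do the work, as an engineer would, in place of code of your own. Each camera call takes 0.05 s, during which the arm holds its last target.

## Working session

There is one attempt and no reset: what is moved stays moved. The work goes in short steps, Python scripts to look and compute and a shell command to move; the robot and the scene stay as the last step left them, time stands still between calls to the robot, and variables do not carry over. Pictures are saved under pics/ and viewed, and the job is handed in when it is done.

```bash
ls; mkdir -p pics; python3 - <<'E'
from plant import robot
import cv2
print(robot.read_state(), robot.grasp_offset)
for c in ["scene","side","wrist"]:
    p,d=robot.read_camera(c); cv2.imwrite(f"pics/{c}0.png",p[:,:,::-1])
    print(c,robot.camera_model(c))
E
```

```text
pics
{'t': 0.0, 'q': array([-1.39236132e+00,  1.31123251e-01,  1.48930435e+00, -3.47012033e-05,
        1.52300067e+00, -8.54007366e-02]), 'dq': array([-0.00182045, -0.0004029 ,  0.00036149,  0.00113515,  0.00126937,
       -0.00067737]), 'joint_torque': array([ 1.92094383e-03, -5.59841716e+01, -4.91758204e+01,  7.69483997e-02,
        3.54278809e-02, -1.42988692e-04]), 'tool_pos': array([ 0.15637611, -0.57866114,  0.21759634]), 'orientation': array([-3.11248031e+00, -4.12992906e-01,  1.88352966e-04]), 'force': array([ 0.35799917, -1.08431669, -0.22414256]), 'wrist_torque': array([ 0.0511282 , -0.03734264, -0.00441151]), 'opening': 0.09334065647412138} 0.0188
scene {'camera_matrix': array([[410.49093318,   0.        , 289.7522943 ],
       [  0.        , 410.49093318, 210.35063241],
       [  0.        ,   0.        ,   1.        ]]), 'dist': array([-0.11983588,  0.        ,  0.        ,  0.        ,  0.        ]), 'pose': array([[ 0.51425222,  0.63885047, -0.57220166,  1.14075465],
       [ 0.85752456, -0.37211341,  0.3552228 , -0.365451  ],
       [ 0.01401034, -0.67335109, -0.7391
[... 514 characters left out ...]
  0.7366888 ],
       [ 0.        ,  0.        ,  0.        ,  1.        ]])}
wrist {'camera_matrix': array([[331.1067535 ,   0.        , 272.85335005],
       [  0.        , 331.1067535 , 208.46585315],
       [  0.        ,   0.        ,   1.        ]]), 'dist': array([-0.01600719,  0.        ,  0.        ,  0.        ,  0.        ]), 'tool_from_camera': array([[ 2.48036921e-04, -9.60901259e-01, -2.76891151e-01,
         7.71175846e-02],
       [ 9.99999888e-01,  3.49683768e-04, -3.17722969e-04,
        -1.56305610e-03],
       [ 4.02124742e-04, -2.76891042e-01,  9.60901238e-01,
        -1.66028369e-01],
       [ 0.00000000e+00,  0.00000000e+00,  0.00000000e+00,
         1.00000000e+00]])}
```

View pics/scene0.png

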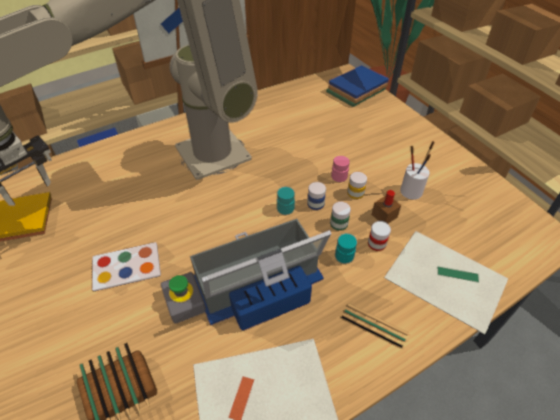

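View pics/side0.png

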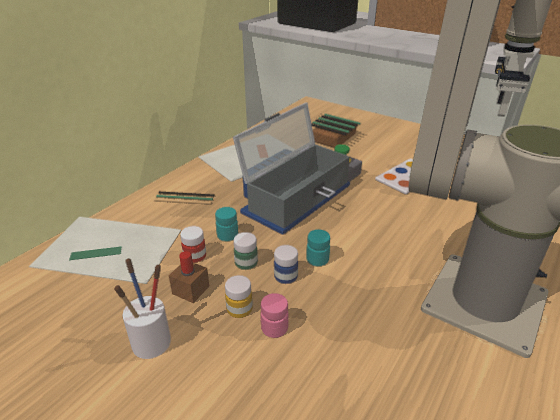

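View pics/wrist0.png

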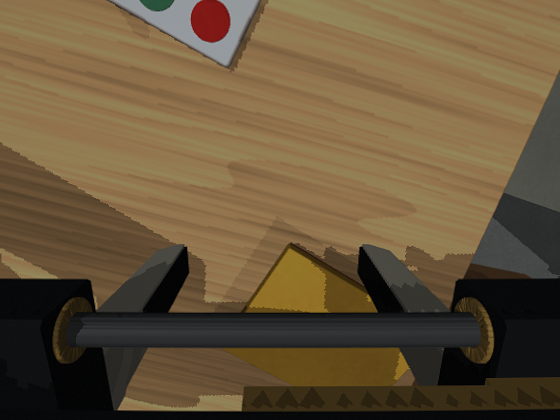

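```bash
cat > h.py <<'E'
from plant import robot
import numpy as np, cv2
from scipy.spatial.transform import Rotation as R
def cam(n):
    m=robot.camera_model(n)
    if 'pose' in m: T=np.array(m['pose'])
    else:
        s=robot.read_state(); W=np.eye(4); W[:3,:3]=R.from_rotvec(s['orientation']).as_matrix(); W[:3,3]=s['tool_pos']
        T=W@np.array(m['tool_from_camera'])
    return np.array(m['camera_matrix']),np.array(m['dist']),T
def ray(n,rc):
    K,D,T=cam(n)
    p=cv2.undistortPoints(np.array([[[rc[1],rc[0]]]],float),K,D)[0,0]
    d=T[:3,:3]@np.array([p[0],p[1],1.]); return T[:3,3],d
def at_z(n,rc,z):
    o,d=ray(n,rc); return o+d*(z-o[2])/d[2]
def at_depth(n,rc,dep):
    o,d=ray(n,rc); return o+d*dep
def tri(a):
    A=np.zeros((3,3));b=np.zeros(3)
    for o,d in a:
        d=d/np.linalg.norm(d);P=np.eye(3)-np.outer(d,d);A+=P;b+=P@o
    x=np.linalg.solve(A,b); return x,[np.linalg.norm((np.eye(3)-np.outer(d,d)/(d@d))@(x-o)) for o,d in a]
def proj(n,X):
    K,D,T=cam(n); Ti=np.linalg.inv(T)
    return cv2.projectPoints(np.array(X,float).reshape(-1,3),cv2.Rodrigues(Ti[:3,:3])[0],Ti[:3,3],K,D)[0].reshape(-1,2)
def cloud(n,depth):
    K,D,T=cam(n); h,w=depth.shape
    v,u=np.mgrid[:h,:w]
    p=cv2.undistortPoints(np.stack([u,v],-1).reshape(-1,1,2).astype(float),K,D).reshape(h,w,2)
    P=np.concatenate([p*depth[...,None],depth[...,None]],-1)
    X=P@T[:3,:3].T+T[:3,3]; X[depth<=0]=np.nan
    return X
def save(name,p,box=None,s=1):
    if box: p=p[box[1]:box[3],box[0]:box[2]]
    if s!=1: p=cv2.resize(p,None,fx=s,fy=s,interpolation=cv2.INTER_CUBIC)
    cv2.imwrite('pics/'+name+'.png',p[:,:,::-1])
E
python3 - <<'E'
from h import *
P={}
for c in ["scene","side"]:
    P[c]=robot.read_camera(c)
    save(c+'1z',P[c][0],(140,130,460,350) if c=='scene' else (120,90,440,360),2.4)
    np.savez(f'/tmp/{c}.npz',p=P[c][0],d=P[c][1])
for q in "tub_floor lid_hinge lid_edge hasp_hinge hasp_tip staple pin_grip pin_collar block plunger_top brush_cup palette bottle1_mid bottle2_mid bottle3_mid bottle4_mid".split():
    r={c:robot.tip_of(c,q) for c in P}
    for c in r: print(q,c,[(np.round(x['at'],1).tolist(),round(x['conf'],2)) for x in r[c][:4]])
    if r['scene'] and r['side']:
        x,e=tri([ray(c,r[c][0]['at']) for c in P]); print('   ->',x.round(4),np.round(e,4))
print(robot.read_state()['t'])
E
```

```text
tub_floor scene [([269.9, 259.5], 0.88)]
tub_floor side [([192.1, 300.2], 0.8)]
   -> [ 0.558  -0.1033  0.0295] [0.0058 0.0058]
lid_hinge scene [([276.7, 263.9], 0.68)]
lid_hinge side [([159.4, 279.5], 0.82), ([177.4, 404.9], 0.58), ([274.1, 187.1], 0.23)]
   -> [ 0.6361 -0.1217  0.1082] [0.0013 0.0013]
lid_edge scene [([255.0, 268.0], 0.58)]
lid_edge side [([118.1, 273.6], 0.58)]
   -> [ 0.6603 -0.1231  0.2304] [0.0017 0.0017]
hasp_hinge scene [([254.7, 269.0], 0.89), ([284.9, 176.3], 0.33)]
hasp_hinge side [([119.3, 271.0], 0.57)]
   -> [ 0.6624 -0.1186  0.2288] [0.0014 0.0014]
hasp_tip scene [([277.5, 276.6], 0.81)]
hasp_tip side []
staple scene [([240.5, 242.8], 0.74)]
staple side [([192.4, 324.1], 0.69)]
   -> [ 0.4726 -0.103   0.0615] [0.0001 0.0001]
pin_grip scene [([197.3, 387.7], 0.63)]
pin_grip side [([263.9, 184.8], 0.55)]
   -> [0.5618 0.3465 0.0811] [0.0028 0.0028]
pin_collar scene [([205.4, 385.4], 0.66)]
pin_collar side [([273.1, 184.5], 0.51)]
   -> [0.5664 0.3443 0.0501] [0.0054 0.0054]
block scene [([213.7, 383.2], 0.63)]
block side [([292.3, 190.9], 0.69), ([250.1,
[... 513 characters left out ...]
4157  0.0083] [0.0005 0.0005]
bottle1_mid scene [([194.4, 314.7], 0.77)]
bottle1_mid side []
bottle2_mid scene [([198.5, 287.0], 0.98), ([170.9, 338.1], 0.89), ([215.7, 340.7], 0.7), ([248.9, 344.3], 0.6)]
bottle2_mid side [([223.5, 226.8], 0.94), ([312.9, 272.8], 0.88), ([249.0, 243.4], 0.87), ([249.8, 321.2], 0.87)]
   -> [0.5088 0.1268 0.1113] [0.0955 0.0955]
bottle3_mid scene [([237.5, 381.8], 0.63), ([240.7, 243.0], 0.5)]
bottle3_mid side [([242.5, 193.7], 0.84), ([162.2, 282.6], 0.54), ([176.5, 406.4], 0.29)]
   -> [0.6456 0.2516 0.0387] [0.0065 0.0065]
bottle4_mid scene [([185.5, 356.2], 0.56)]
bottle4_mid side [([299.2, 237.5], 0.56)]
   -> [0.434  0.329  0.0319] [0.0011 0.0011]
1.85
```

View pics/scene1z.png

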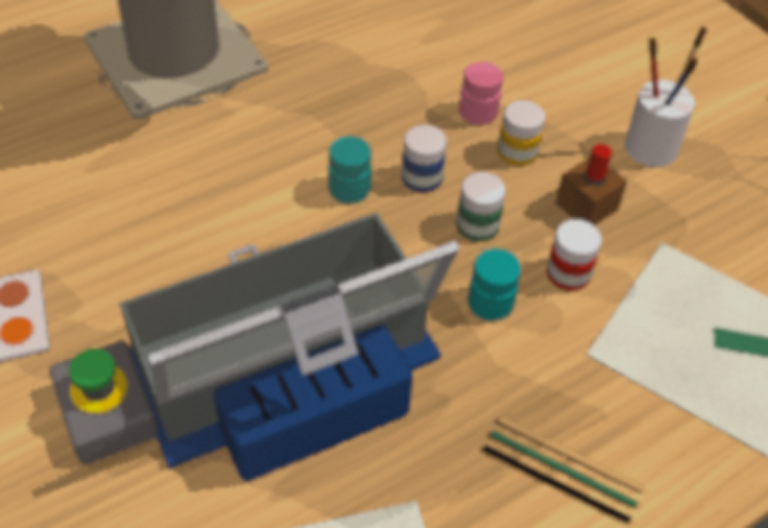

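View pics/side1z.png

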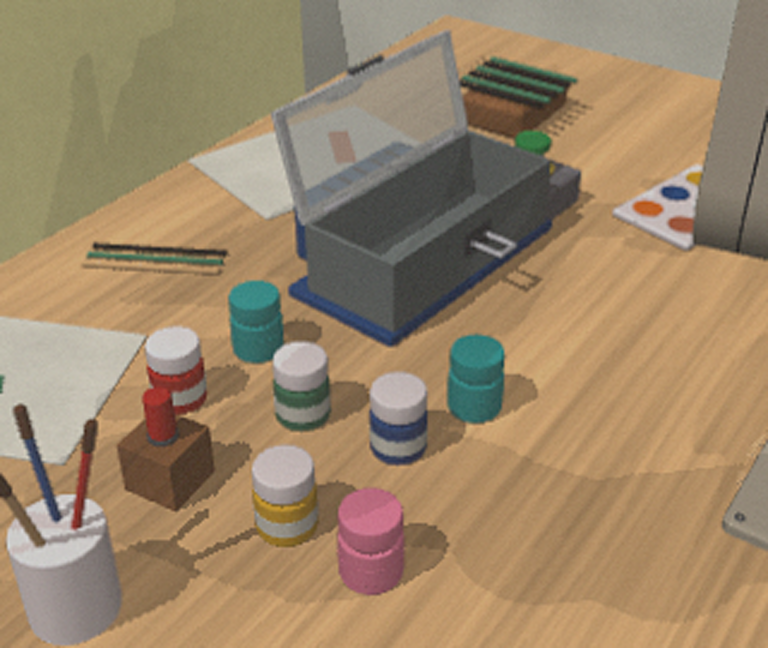

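```bash
python3 - <<'E'
from h import *
cl={}
for c in ["scene","side"]:
    z=np.load(f'/tmp/{c}.npz'); cl[c]=(z['p'],cloud(c,z['d']))
apx={'blue':(290+0,0)}
allX=np.concatenate([v[1].reshape(-1,3) for v in cl.values()])
# clusters at cap-top
for c in cl:
    X=cl[c][1].reshape(-1,3); col=cl[c][0].reshape(-1,3)
    m=(X[:,2]>0.070)&(X[:,2]<0.082)&(X[:,1]>0.02)&(X[:,1]<0.45)&(X[:,0]>0.25)&(X[:,0]<0.8)
    Y=X[m];C=col[m]
    g=np.zeros((600,600),np.uint8); ij=((Y[:,:2]-[0.2,-0.05])/0.001).astype(int); ok=(ij>=0).all(1)&(ij<600).all(1)
    g[ij[ok,0],ij[ok,1]]=1; g=cv2.dilate(g,np.ones((7,7)))
    n,l=cv2.connectedComponents(g)
    lab=np.zeros(len(Y),int); lab[ok]=l[ij[ok,0],ij[ok,1]]
    for k in range(1,n):
        s=lab==k
        if s.sum()<40: continue
        cc,r=cv2.minEnclosingCircle(Y[s,:2].astype(np.float32))
        print(c,s.sum(),'cen',np.round((Y[s,:2].min(0)+Y[s,:2].max(0))/2,4),'mean',Y[s].mean(0).round(4),'mec',np.round(cc,4),round(r,4),C[s].mean(0).astype(int))
# rim
for c in cl:
    X=cl[c][1].reshape(-1,3)
    m=(X[:,2]>0.100)&(X[:,2]<0.109)&(X[:,0]>0.42)&(X[:,0]<0.75)&(X[:,1]>-0.32)&(X[:,1]<0.08)
    Y=X[m]; np.save(f'/tmp/rim_{c}.npy',Y); print(c,len(Y),Y.min(0),Y.max(0)); print(cv2.minAreaRect(Y[:,:2].astype(np.float32)))
    # front wall plane
    m=(X[:,2]>0.03)&(X[:,2]<0.095)&(X[:,0]>0.44)&(X[:,0]<0.75)&(X[:,1]>-0.32)&(X[:,1]<0.08)
    np.save(f'/tmp/wall_{c}.npy',X[m])
import matplotlib
E
```

```text
scene 132 cen [0.3427 0.3273] mean [0.3444 0.3256 0.0732] mec [0.3432 0.3263] 0.0282 [201 110 127]
scene 166 cen [0.3785 0.0886] mean [0.3804 0.0884 0.0731] mec [0.3791 0.0894] 0.0285 [ 52 129 120]
scene 160 cen [0.4101 0.1827] mean [0.4113 0.1837 0.0731] mec [0.4097 0.1832] 0.0277 [200 185 178]
scene 150 cen [0.4361 0.3257] mean [0.4371 0.3252 0.0733] mec [0.4356 0.3264] 0.028 [201 186 178]
scene 186 cen [0.5194 0.1998] mean [0.5187 0.1984 0.0731] mec [0.5188 0.1994] 0.0277 [200 189 183]
scene 42 cen [0.5359 0.0325] mean [0.5287 0.0375 0.0761] mec [0.5359 0.0335] 0.0294 [65 64 60]
scene 225 cen [0.6274 0.1408] mean [0.6282 0.1406 0.0731] mec [0.6274 0.1408] 0.0272 [ 29 139 131]
scene 207 cen [0.6407 0.2525] mean [0.6412 0.2523 0.0732] mec [0.6407 0.2523] 0.0285 [202 201 198]
side 456 cen [0.3401 0.3281] mean [0.3394 0.3296 0.0754] mec [0.341 0.326] 0.0295 [189 109 129]
side 276 cen [0.3767 0.0912] mean [0.3752 0.0946 0.0748] mec [0.3762 0.0918] 0.0286 [ 54 123 119]
side 313 cen [0.407  0.1855] mean [0.4063 0.1885 0.075 ] mec [0.4066 0.1855] 0.0288 [185 175 173]
side 405 cen [0.4341 
[... 362 characters left out ...]
41]
side 230 cen [0.6237 0.1448] mean [0.622  0.1461 0.0749] mec [0.6239 0.1438] 0.0282 [ 58 132 127]
side 273 cen [0.6373 0.2535] mean [0.6349 0.2556 0.075 ] mec [0.6363 0.2535] 0.0288 [194 189 187]
scene 472 [ 0.47620793 -0.27015893  0.10000108] [0.64633245 0.04830039 0.10897705]
((0.5617542862892151, -0.11013926565647125), (0.3102169334888458, 0.14255106449127197), 84.3868637084961)
side 661 [ 0.47691091 -0.27117561  0.10000004] [0.64535674 0.05321625 0.10898181]
((0.5586521625518799, -0.11113157868385315), (0.31738048791885376, 0.1404724270105362), 83.80134582519531)Traceback (most recent call last):
  File "<stdin>", line 29, in <module>
ModuleNotFoundError: No module named 'matplotlib'
```

```bash
python3 - <<'E'
from h import *
for c in ['scene','side']:
    Y=np.load(f'/tmp/rim_{c}.npy')
    for yaw in np.radians([-5,-6,-7]):
        ex=np.array([np.cos(yaw),np.sin(yaw)]);ey=np.array([-ex[1],ex[0]])
        a=Y[:,:2]@ex;b=Y[:,:2]@ey
        # front edge: first-percentile along bins
        e=[]
        for b0 in np.arange(b.min()+.01,b.max()-.02,.03):
            s=(b>b0)&(b<b0+.03)
            if s.sum()>3:e.append(np.percentile(a[s],8))
        sl=np.polyfit(range(len(e)),e,1)[0]/.03
        print(c,np.degrees(yaw).round(1),'front edge',np.median(e).round(4),'slope deg',np.degrees(sl).round(2),'b range',np.percentile(b,[.5,99.5]).round(4),'->cen b',(np.percentile(b,[.5,99.5]).mean()).round(4))
W=np.load('/tmp/wall_side.npy')
yaw=np.radians(-6);ex=np.array([np.cos(yaw),np.sin(yaw)]);ey=np.array([-ex[1],ex[0]])
a=W[:,:2]@ex;b=W[:,:2]@ey
h,e=np.histogram(a,bins=np.arange(.4,.72,.004));print([(round(x,3),int(n)) for x,n in zip(e,h) if n>15])
E
```

```text
scene -5.0 front edge 0.5007 slope deg 0.13 b range [-0.2159  0.0934] ->cen b -0.0612
scene -6.0 front edge 0.5011 slope deg -0.81 b range [-0.2059  0.1035] ->cen b -0.0512
scene -7.0 front edge 0.5019 slope deg -1.78 b range [-0.1964  0.1134] ->cen b -0.0415
side -5.0 front edge 0.4995 slope deg 0.13 b range [-0.217  0.096] ->cen b -0.0605
side -6.0 front edge 0.5005 slope deg -0.88 b range [-0.2074  0.1056] ->cen b -0.0509
side -7.0 front edge 0.5015 slope deg -1.87 b range [-0.1982  0.116 ] ->cen b -0.0411
[(np.float64(0.496), 425), (np.float64(0.5), 744), (np.float64(0.504), 73), (np.float64(0.508), 51), (np.float64(0.512), 39), (np.float64(0.516), 28), (np.float64(0.52), 28), (np.float64(0.524), 30), (np.float64(0.528), 33), (np.float64(0.532), 23), (np.float64(0.536), 37), (np.float64(0.54), 40), (np.float64(0.544), 44), (np.float64(0.548), 35), (np.float64(0.552), 40), (np.float64(0.556), 31), (np.float64(0.56), 43), (np.float64(0.564), 40), (np.float64(0.568), 38), (np.float64(0.572), 42), (np.float64(0.576), 46), (np.float64(0.58), 46), (np.float64(0.584), 40), (np.float64(0.588), 43), (np.float64(0.592), 37), (np.float64(0.596), 36), (np.float64(0.6), 42), (np.float64(0.604), 46), (np.float64(0.608), 36), (np.float64(0.612), 39), (np.float64(0.616), 41), (np.float64(0.62), 161), (np.float64(0.624), 741), (np.float64(0.628), 151)]
```

Four real bottles, each with a white cap and coloured band (scene pixels): blue (317,196), green (340,215), yellow (357,185), red (379,236). The pink look-alike at (341,168) and the turquoise ones at (286,200) and (346,248) stay put. The enlarged crops confirm this. I'll move toward blue first.

```bash
cat >> h.py <<'E'
# go(target_tcp xyz, jaw azimuth deg (tool y), tilt deg about axis) -> shares
def Rt(az,tilt=0,tiltaz=None):
    # tool z down, tool y at azimuth az ; tilt: rotate about world horizontal axis at azimuth tiltaz
    a=np.radians(az); y=np.array([np.cos(a),np.sin(a),0]); z=np.array([0,0,-1.]); x=np.cross(y,z)
    M=np.stack([x,y,z],1)
    if tilt:
        t=np.radians(tiltaz); M=R.from_rotvec(np.radians(tilt)*np.array([np.cos(t),np.sin(t),0])).as_matrix()@M
    return M
def go(p,az,tilt=0,tiltaz=0,best=False):
    s=robot.read_state(); R0=R.from_rotvec(s['orientation']).as_matrix()
    d=np.array(p)-s['tool_pos']
    rv=R.from_matrix(Rt(az,tilt,tiltaz)@R0.T).as_rotvec()
    print('shift m',d.round(4),'share',(d/.3).round(3),'turn deg',np.degrees(rv).round(1),'share',(np.degrees(rv)/45).round(3),'az now',np.degrees(np.arctan2(R0[1,1],R0[0,1])).round(1),'rows',round(max(np.linalg.norm(d)/.05,np.degrees(np.linalg.norm(rv))/8.59),1))
E
python3 -m handwheel '0.5 0.5 0.4 0 0 0.88;0.5 0.5 0.4 0 0 0.88;0.5 0.5 0.4 0 0 0.88;0.5 0.5 0.4 0 0 0.88;0.5 0.5 0.4 0 0 0.88'
python3 -m handwheel '0.2 0.75 0.1 0 0 0.88;0.2 0.75 0.1 0 0 0.88;0.2 0.75 0.1 0 0 0.88;0.2 0.75 0.1 0 0 0.88;0.2 0.75 0.1 0 0 0.88'
python3 -c "
from h import *
print(robot.read_state()['q']);go([.35,.03,.33],24)"
```

```text
t: 2.35
tool_pos: [0.3077, -0.4278, 0.3403]
orientation: [2.785, 1.452, 0.0]
force: [0.1, -0.3, 0.4]
opening: 0.093
t: 2.85
tool_pos: [0.3669, -0.2017, 0.3696]
orientation: [2.127, 2.31, 0.001]
force: [-0.0, -0.1, 0.0]
opening: 0.0931
[-6.25809361e-01 -3.75414326e-01  1.68108729e+00  6.06581001e-04
  1.83431320e+00 -7.07988265e-01]
shift m [-0.0169  0.2317 -0.0396] share [-0.056  0.772 -0.132] turn deg [ 0.   0.1 19.3] share [0.    0.002 0.428] az now 4.7 rows 4.7
```

```bash

python3 -m handwheel '-0.02 0.77 -0.13 0 0 0.43;-0.02 0.77 -0.13 0 0 0.43;-0.02 0.77 -0.13 0 0 0.43;-0.02 0.77 -0.13 0 0 0.43;-0.02 0.77 -0.13 0 0 0.43'
python3 - <<'E'
from h import *
for c in ["wrist","side"]:
    p,d=robot.read_camera(c); save(c+'2',p); X=cloud(c,d)
    if c=='wrist':
        m=(X[...,2]>.068)&(X[...,2]<.082)
        n,l,st,ce=cv2.connectedComponentsWithStats(m.astype(np.uint8))
        for k in range(1,n):
            if st[k,4]<150: continue
            Y=X[l==k]; cc,r=cv2.minEnclosingCircle(Y[:,:2].astype(np.float32)); print(ce[k].round(),st[k,4],np.round(cc,4),round(r,4),p[l==k].mean(0).astype(int))
go([.4085,.1843,.11],24)
E
```

```text
t: 3.35
tool_pos: [0.3598, 0.0293, 0.3295]
orientation: [1.717, 2.631, 0.001]
force: [1.0, -0.4, -0.3]
opening: 0.0927
[36. 82.] 784 [0.0166 0.0103] 0.0673 [41 39 35]
[361.  74.] 1722 [0.4065 0.1891] 0.0273 [161 166 171]
[445. 100.] 1624 [0.514  0.2056] 0.0273 [159 163 163]
[545. 103.] 1208 [0.6346 0.2567] 0.0273 [147 149 148]
[304. 137.] 1508 [0.3753 0.0946] 0.0274 [ 34 115 111]
[492. 178.] 1388 [0.6223 0.1477] 0.0277 [ 32 109 105]
[344. 261.] 583 [ 0.5015 -0.0379] 0.0929 [24 26 26]
[440. 271.] 267 [0.6278 0.0065] 0.0295 [25 28 27]
[367. 366.] 299 [ 0.61   -0.1774] 0.0467 [26 28 28]
shift m [ 0.0487  0.154  -0.2191] share [ 0.162  0.513 -0.73 ] turn deg [-0.1 -0.  -0. ] share [-0.002 -0.    -0.   ] az now 24.0 rows 5.4
```

View pics/wrist2.png

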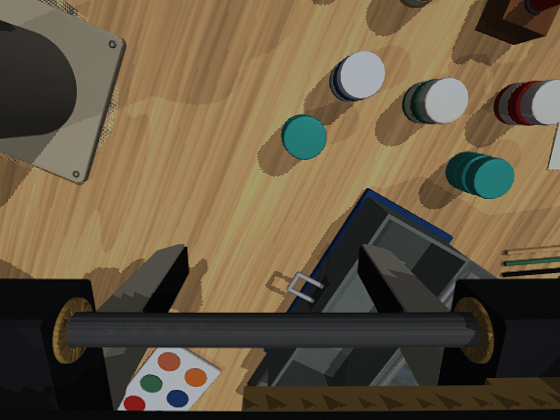

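View pics/side2.png

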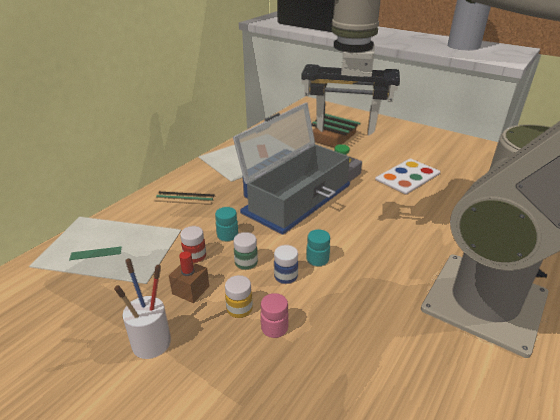

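```bash

python3 -m handwheel '0.16 0.523 -0.6 0 0 0;0.16 0.523 -0.6 0 0 0;0.16 0.523 -0.6 0 0 0;0.16 0.523 -0.6 0 0 0;0.16 0.523 -0.6 0 0 0'
python3 -c "
from h import *
p,d=robot.read_camera('wrist'); save('wrist3',p)
go([.4075,.1865,.038],24)"
```

```text
t: 3.95
tool_pos: [0.4089, 0.1841, 0.148]
orientation: [1.719, 2.629, -0.0]
force: [0.2, 0.5, 0.6]
opening: 0.0931
shift m [ 0.001   0.0005 -0.104 ] share [ 0.003  0.002 -0.347] turn deg [ 0.  -0.4  0.3] share [ 0.001 -0.009  0.007] az now 23.7 rows 2.1
```

View pics/wrist3.png

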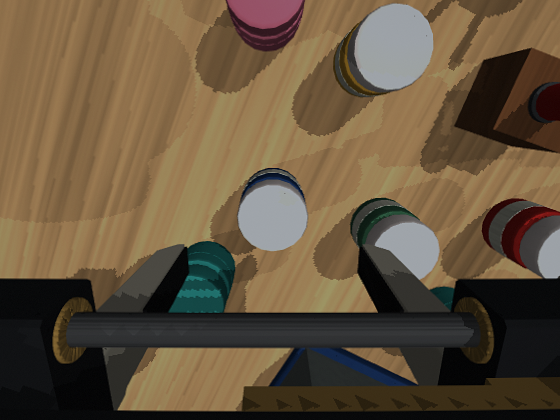

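```bash

python3 -m handwheel '0 0 -0.35 0 0 0;0 0 -0.35 0 0 0;0 0 -0.35 0 0 0;0 0 -0.35 0 0 0'
python3 -m handwheel '0 0 0 0 0 0;0 0 0 0 0 0;0 0 0 0 0 0;0 0 0 0 0 0;0 0 0 0 0 0' 1 15
python3 -m handwheel '0 0 0 0 0 0;0 0 0.4 0 0 0;0 0 0.4 0 0 0;0 0 0.4 0 0 0;0 0 0.4 0 0 0' 
python3 -c "
from h import *
ex=np.array([np.cos(np.radians(-5.1)),np.sin(np.radians(-5.1))]);ey=np.array([-ex[1],ex[0]]);c=np.array([.558,-.11])
for y in (-.108,-.036,.036,.108): print(y,(c+ex*-.004+ey*y).round(4))
t=c+ex*-.004+ey*-.108
go([*t,.18],-5)
p,d=robot.read_camera('side'); save('side4',p,(180,120,420,300),2.5)"
```

```text
t: 4.4
tool_pos: [0.4077, 0.1826, 0.0441]
orientation: [-1.719, -2.627, 0.004]
force: [-0.1, -0.6, 1.3]
opening: 0.0929
t: 4.9
tool_pos: [0.409, 0.1838, 0.0454]
orientation: [1.718, 2.629, 0.002]
force: [0.3, -0.1, -0.4]
opening: 0.0577
t: 5.4
tool_pos: [0.4108, 0.1844, 0.1685]
orientation: [1.716, 2.626, 0.008]
force: [0.3, 0.3, -2.1]
opening: 0.0557
-0.108 [ 0.5444 -0.2172]
-0.036 [ 0.5508 -0.1455]
0.036 [ 0.5572 -0.0738]
0.108 [ 0.5636 -0.0021]
shift m [ 0.1336 -0.4017  0.0115] share [ 0.445 -1.339  0.038] turn deg [ -0.    0.4 -28.7] share [-0.     0.009 -0.637] az now 23.7 rows 8.5
```

View pics/side4.png

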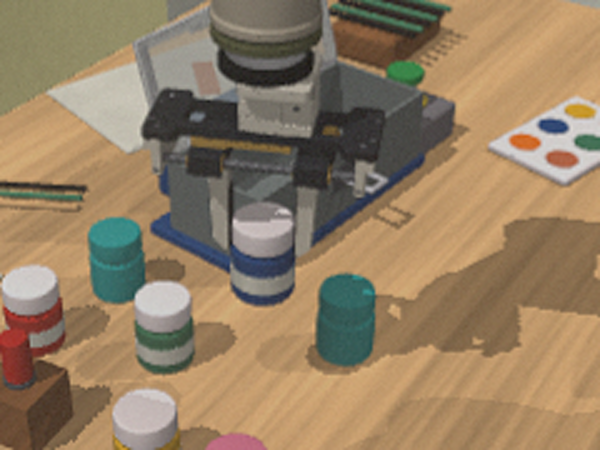

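```bash

python3 -m handwheel '0.1 -0.2 0.27 0 0 -0.32;0.23 -0.67 0.27 0 0 -0.32;0.23 -0.67 0.27 0 0 -0.32;0.23 -0.67 0.27 0 0 -0.32;0.23 -0.67 0.27 0 0 -0.32'
python3 -m handwheel '0.215 -0.67 0 0 0 -0.32;0.215 -0.67 0 0 0 -0.32;0.215 -0.67 0 0 0 -0.32;0.215 -0.67 0 0 0 -0.32;0.215 -0.67 0 0 0 -0.32'
python3 - <<'E'
from h import *
for c in ['wrist','side','scene']:
    p,d=robot.read_camera(c); save(c+'5',p)
    X=cloud(c,d)
    # lid + wall measurement in tub frame
go([.5444,-.2172,.19],-5.1,-12,84.9)
E
```

```text
t: 5.95
tool_pos: [0.4769, -0.0199, 0.2434]
orientation: [-2.035, -2.39, 0.003]
force: [-0.1, 0.8, -0.9]
opening: 0.0559
t: 6.45
tool_pos: [0.5409, -0.2225, 0.2411]
orientation: [-2.32, -2.112, 0.005]
force: [0.1, 1.4, -0.2]
opening: 0.0557
shift m [ 0.0036  0.0009 -0.0525] share [ 0.012  0.003 -0.175] turn deg [ -1.2 -12.2   0.1] share [-0.027 -0.271  0.002] az now -5.2 rows 1.4
```

View pics/wrist5.png

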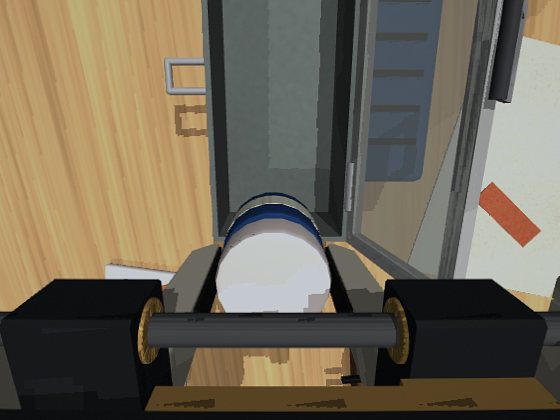

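View pics/side5.png

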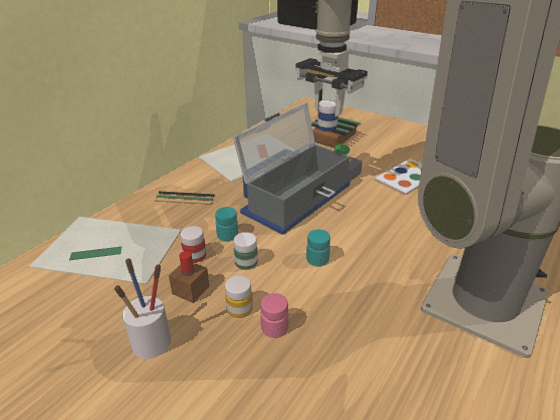

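View pics/scene5.png

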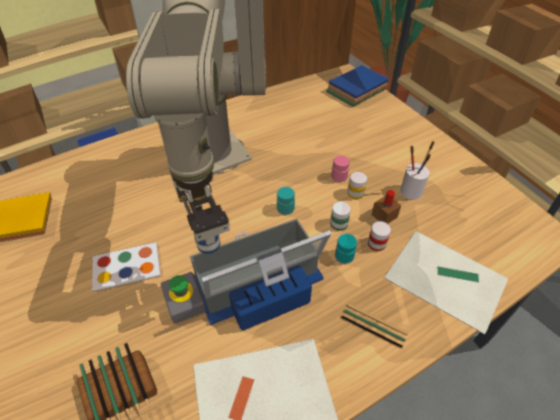

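```bash
cat >> h.py <<'E'
C0=np.array([.558,-.11]);YAW=np.radians(-5.1)
def T2w(x,y,z,c=C0,yaw=YAW):
    return np.array([c[0]+x*np.cos(yaw)-y*np.sin(yaw),c[1]+x*np.sin(yaw)+y*np.cos(yaw),z])
def box(p,n):
    p=p.copy()
    for x,y,z in [(.06,.15,.105),(.065,.155,.105)]:
        q=proj(n,[T2w(a,b,z) for a,b in [(-x,-y),(x,-y),(x,y),(-x,y)]]).round().astype(np.int32)
        cv2.polylines(p,[q.reshape(-1,1,2)],True,(255,0,255),1)
    return p
E
python3 - <<'E'
from h import *
for c in ['wrist','side','scene']:
    p,d=robot.read_camera(c); save(c+'6',box(p,c),*( [(150,130,390,310),3] if c=='side' else [(150,190,390,370),3] if c=='scene' else []))
E
```

```text
(no output)
```

View pics/wrist6.png

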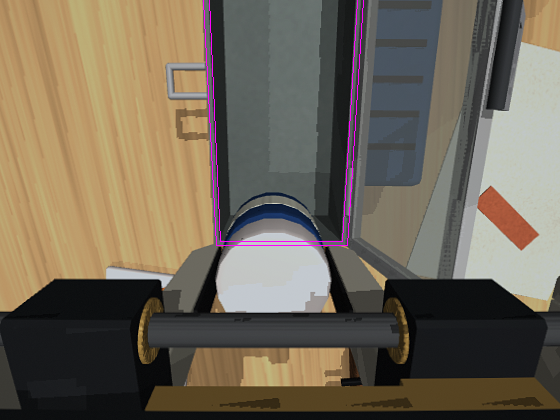

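View pics/side6.png

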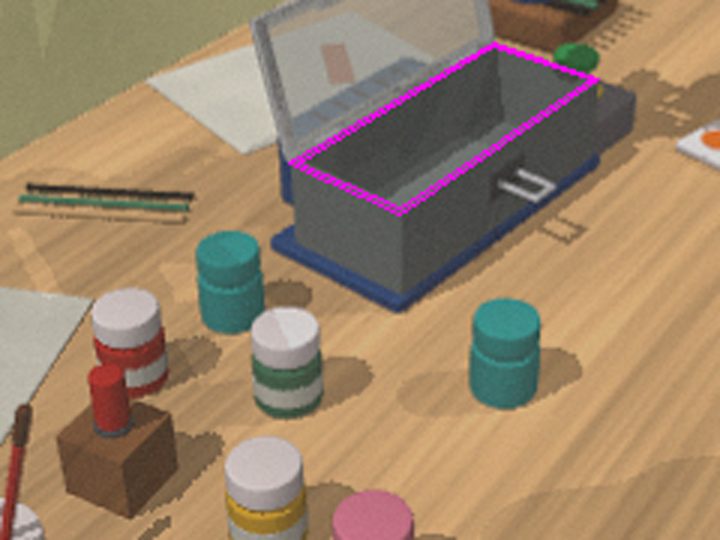

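View pics/scene6.png

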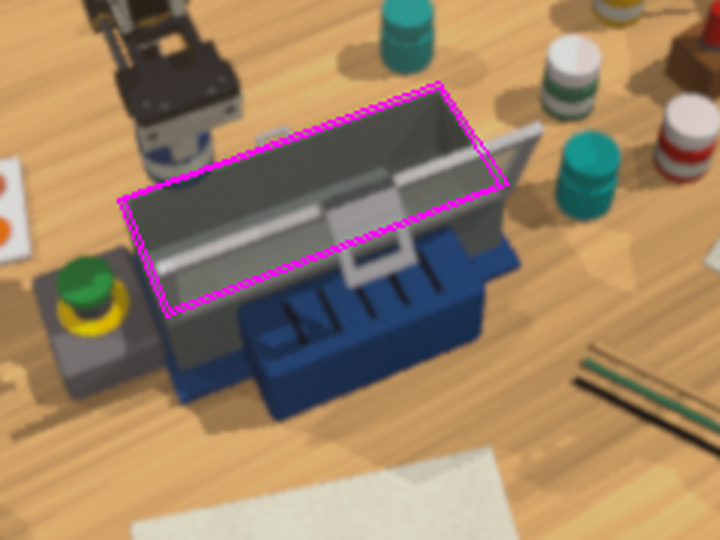

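```bash

python3 -m handwheel '0 0 0 -0.025 -0.27 0;0 0 0 -0.025 -0.27 0;0 0 0 -0.025 -0.27 0'
python3 - <<'E'
from h import *
print(robot.read_state()['tool_pos'])
go(T2w(-.003,-.109,.073),-5.1,-12,84.9)
E
```

```text
t: 7.05
tool_pos: [0.5405, -0.2165, 0.2447]
orientation: [2.196, 2.01, 0.215]
force: [0.3, -0.9, -0.8]
opening: 0.056
[ 0.54052585 -0.21654164  0.24470039]
shift m [ 0.0048 -0.0018 -0.1717] share [ 0.016 -0.006 -0.572] turn deg [ 0.   0.2 -0. ] share [ 0.     0.005 -0.   ] az now -5.1 rows 3.4
```

```bash

python3 -m handwheel '0.016 -0.006 -0.1 0 0 0;0.016 -0.006 -0.25 0 0 0;0.016 -0.006 -0.38 0 0 0;0.016 -0.006 -0.48 0 0 0;0.016 -0.006 -0.48 0 0 0'
python3 -m handwheel '0 0 -0.05 0 0 0;0 0 -0.09 0 0 0;0 0 -0.09 0 0 0'
python3 - <<'E'
from h import *
s=robot.read_state();print(s['tool_pos'],s['force'])
p,d=robot.read_camera('side'); save('side7',p,(190,90,390,240),3.5)
E
```

```text
t: 7.55
tool_pos: [0.5437, -0.2173, 0.0965]
orientation: [2.203, 2.016, 0.21]
force: [-1.1, -0.4, -2.4]
opening: 0.0559
t: 7.85
tool_pos: [0.5465, -0.2197, 0.0739]
orientation: [2.197, 2.009, 0.213]
force: [-0.9, 0.4, -1.7]
opening: 0.0557
[ 0.54652883 -0.21974139  0.0739308 ] [-0.91274022  0.35138081 -1.68896287]
```

View pics/side7.png

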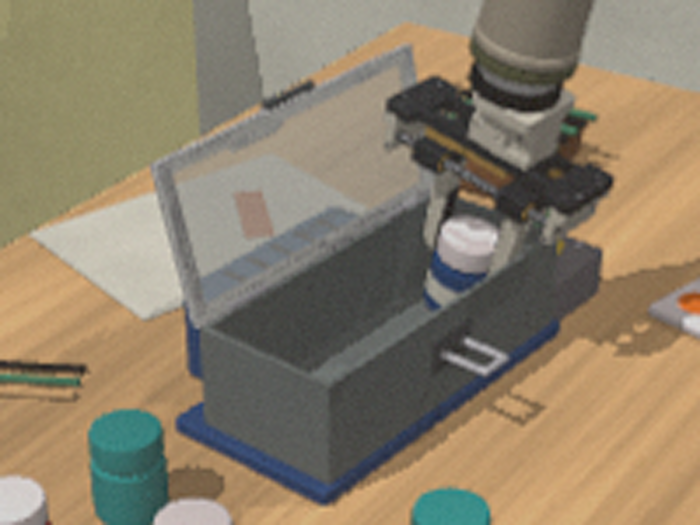

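```bash

python3 -m handwheel '0 0 -0.01 0 0 0;0 0 -0.01 0 0 0;0 0 -0.01 0 0 0;0 0 -0.01 0 0 0;0 0 -0.01 0 0 0' -0.62
python3 -c "
from h import *
s=robot.read_state();print(s['tool_pos'],s['force'],s['opening'])
p,d=robot.read_camera('side'); save('side8',p,(190,90,390,240),3.5)"
python3 -m handwheel '0 0 0.06 0 0 0;0 0 0.2 0 0 0;0 0 0.35 0 0 0;0 0 0.5 0 0 0;0 0 0.62 0 0 0' 
python3 -c "
from h import *
p,d=robot.read_camera('side'); save('side9',p,(150,120,390,300),3)
X=cloud('side',d)
p,d=robot.read_camera('scene'); save('scene9',p)
go([.517,.203,.2],21)"
```

```text
t: 8.4
tool_pos: [0.549, -0.2207, 0.0733]
orientation: [2.194, 2.005, 0.218]
force: [9.1, 0.0, -3.5]
opening: 0.0751
[ 0.54897729 -0.22074323  0.07331832] [ 9.08091144  0.0427163  -3.50134319] 0.07508763522253156
t: 8.95
tool_pos: [0.5473, -0.2205, 0.2616]
orientation: [2.194, 2.006, 0.215]
force: [0.2, -0.5, 1.3]
opening: 0.0752
shift m [-0.0327  0.4248 -0.0663] share [-0.109  1.416 -0.221] turn deg [-1.5 12.9 26. ] share [-0.033  0.286  0.578] az now -5.1 rows 8.6
```

View pics/side8.png

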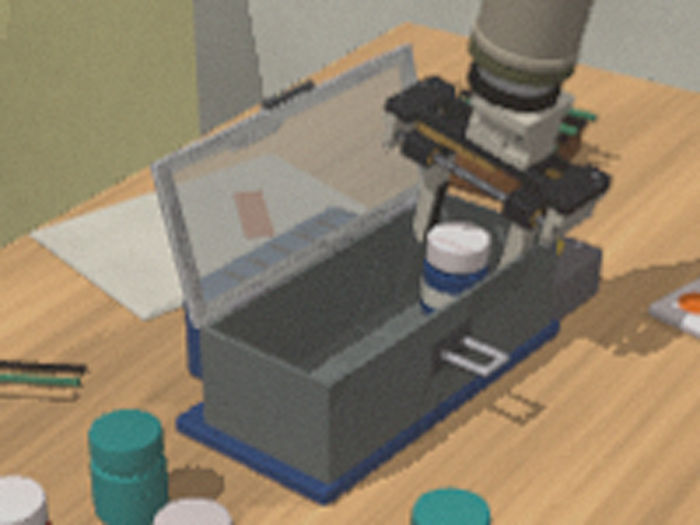

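View pics/side9.png

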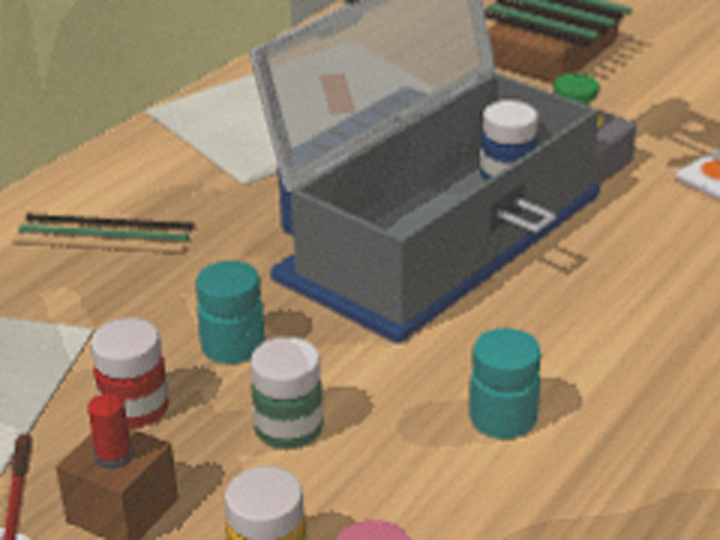

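```bash

python3 -m handwheel '-0.055 0.7 0 -0.02 0.14 0.29;-0.055 0.7 0 -0.02 0.14 0.29;-0.055 0.7 0 -0.02 0.14 0.29;-0.055 0.7 0 -0.02 0.14 0.29;-0.055 0.7 0 -0.02 0.14 0.29' -1
python3 -m handwheel '-0.055 0.71 -0.2 -0.013 0.14 0.29;-0.055 0.71 -0.2 -0.013 0.14 0.29;-0.055 0.71 -0.2 -0.013 0.14 0.29;-0.055 0.71 -0.2 -0.013 0.14 0.29;-0.055 0.71 -0.2 -0.013 0.14 0.29'
cat >> h.py <<'E'
def caps(n='wrist',tag=None):
    p,d=robot.read_camera(n); X=cloud(n,d)
    m=(X[...,2]>.066)&(X[...,2]<.084)
    k,l,st,ce=cv2.connectedComponentsWithStats(m.astype(np.uint8))
    for i in range(1,k):
        if st[i,4]<100: continue
        Y=X[l==i]; cc,r=cv2.minEnclosingCircle(Y[:,:2].astype(np.float32)); print(n,ce[i].round(),st[i,4],np.round(cc,4),round(r,4),p[l==i].mean(0).astype(int))
    if tag: save(tag,p)
E
python3 -c "
from h import *
caps('wrist','wrist10')
go([.517,.203,.038],21)"
```

```text
t: 9.55
tool_pos: [0.5297, -0.0057, 0.2575]
orientation: [2.005, 2.316, 0.107]
force: [-0.9, 0.4, 0.4]
opening: 0.093
t: 10.05
tool_pos: [0.5125, 0.2057, 0.1956]
orientation: [-1.77, -2.585, 0.006]
force: [0.1, -1.3, 1.4]
opening: 0.093
wrist [128.  10.] 1228 [0.3446 0.319 ] 0.0247 [131  68  85]
wrist [237.  33.] 3853 [0.4337 0.3283] 0.0271 [156 161 165]
wrist [382.  74.] 206 [0.5598 0.3463] 0.0129 [44  6  5]
wrist [421. 204.] 2882 [0.6366 0.2552] 0.0276 [154 158 162]
wrist [275. 209.] 2714 [0.5148 0.2026] 0.0273 [159 163 168]
wrist [100. 260.] 2436 [0.3765 0.0926] 0.0278 [ 30 100  97]
wrist [350. 297.] 1361 [0.621  0.1452] 0.026 [ 30 102  99]
wrist [194. 377.] 177 [ 5.013e-01 -4.000e-04] 0.0516 [24 26 26]
wrist [274. 366.] 1101 [0.5738 0.0454] 0.062 [36 39 39]
shift m [ 0.005  -0.0041 -0.157 ] share [ 0.017 -0.014 -0.523] turn deg [-0.2 -0.6 -0.2] share [-0.003 -0.013 -0.005] az now 21.2 rows 3.1
```

View pics/wrist10.png

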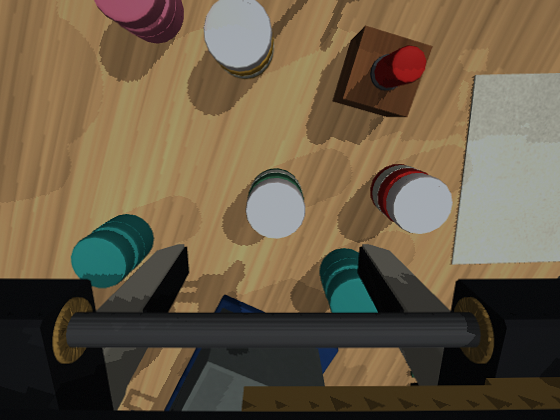

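```bash

python3 -m handwheel '0.012 -0.013 -0.2 0 0 0;0.012 -0.013 -0.35 0 0 0;0.012 -0.013 -0.51 0 0 0;0.012 -0.013 -0.51 0 0 0;0.012 -0.013 -0.51 0 0 0'
python3 -m handwheel '0 0 0 0 0 0;0 0 0 0 0 0;0 0 0 0 0 0;0 0 0 0 0 0;0 0 0 0 0 0' 1 15
python3 -m handwheel '0 0 0 0 0 0;0 0 0.2 0 0 0;0 0 0.4 0 0 0;0 0 0.55 0 0 0;0 0 0.7 0 0 0' 
python3 -c "
from h import *
go(T2w(-.004,-.036,.25),-5.1,-12,84.9)"
```

```text
t: 10.6
tool_pos: [0.5166, 0.198, 0.0442]
orientation: [-1.774, -2.582, 0.008]
force: [0.8, 1.0, 1.6]
opening: 0.093
t: 11.1
tool_pos: [0.5177, 0.1991, 0.0454]
orientation: [-1.774, -2.585, 0.003]
force: [-4.2, -1.5, 2.5]
opening: 0.0575
t: 11.6
tool_pos: [0.5167, 0.1988, 0.2461]
orientation: [-1.774, -2.584, 0.005]
force: [0.9, 0.1, -1.8]
opening: 0.0559
shift m [ 0.0341 -0.3443  0.0039] share [ 0.114 -1.148  0.013] turn deg [  1.5 -12.4 -26.1] share [ 0.033 -0.276 -0.58 ] az now 21.1 rows 6.9
```

```bash

python3 -m handwheel '0.06 -0.6 0 0.016 -0.138 -0.29;0.06 -0.6 0 0.016 -0.138 -0.29;0.06 -0.6 0 0.016 -0.138 -0.29;0.06 -0.6 0 0.016 -0.138 -0.29;0.06 -0.6 0 0.016 -0.138 -0.29'
python3 -m handwheel '0.056 -0.55 0 0.016 -0.138 -0.29;0.056 -0.55 0 0.016 -0.138 -0.29;0.056 -0.55 0 0.016 -0.138 -0.29;0.056 -0.55 0 0.016 -0.138 -0.29;0.056 -0.55 0 0.016 -0.138 -0.29'
python3 -c "
from h import *
p,d=robot.read_camera('wrist'); save('wrist11',box(p,'wrist'))
go(T2w(-.003,-.036,.073),-5.1,-12,84.9)"
```

```text
t: 12.1
tool_pos: [0.5352, 0.0152, 0.2442]
orientation: [2.015, 2.308, 0.105]
force: [0.3, 0.7, -1.8]
opening: 0.0558
t: 12.6
tool_pos: [0.5519, -0.1475, 0.244]
orientation: [2.202, 2.007, 0.21]
force: [-0.5, 0.5, -1.5]
opening: 0.0558
shift m [-0.0002  0.0003 -0.171 ] share [-0.001  0.001 -0.57 ] turn deg [-0.  -0.   0.1] share [-0.    -0.     0.002] az now -5.2 rows 3.4
```

View pics/wrist11.png

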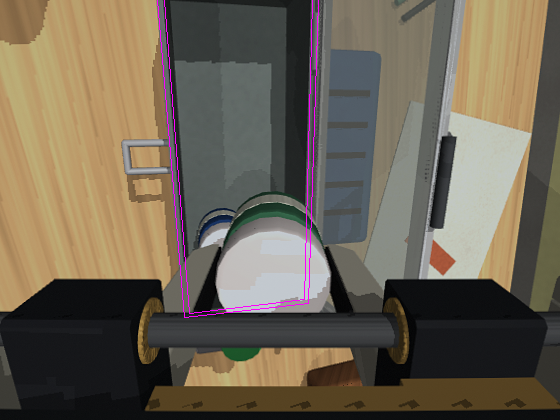

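```bash

python3 -m handwheel '0 0.005 -0.1 0 0 0;0 0.005 -0.25 0 0 0;0 0.005 -0.38 0 0 0;0 0.005 -0.48 0 0 0;0 0.005 -0.48 0 0 0'
python3 -m handwheel '0 0 -0.05 0 0 0;0 0 -0.1 0 0 0;0 0 -0.1 0 0 0'
python3 -m handwheel '0 0 0 0 0 0;0 0 0 0 0 0;0 0 0 0 0 0;0 0 0 0 0 0;0 0 0 0 0 0' -0.45
python3 -c "
from h import *
p,d=robot.read_camera('side'); save('side12',p,(190,90,390,240),3.5)"
python3 -m handwheel '0 0 0.06 0 0 0;0 0 0.2 0 0 0;0 0 0.35 0 0 0;0 0 0.5 0 0 0;0 0 0.62 0 0 0' 
python3 -c "
from h import *
caps('scene','scene13');caps('side','side13')
go([.639,.253,.2],21)"
```

```text
t: 13.15
tool_pos: [0.5484, -0.1407, 0.0946]
orientation: [2.203, 2.019, 0.206]
force: [-0.8, 0.9, -2.5]
opening: 0.0558
t: 13.45
tool_pos: [0.552, -0.1429, 0.0705]
orientation: [2.198, 2.013, 0.211]
force: [-0.1, 0.4, -1.3]
opening: 0.0558
t: 13.95
tool_pos: [0.5535, -0.145, 0.0722]
orientation: [2.196, 2.008, 0.213]
force: [1.6, 0.5, 4.1]
opening: 0.0671
t: 14.5
tool_pos: [0.552, -0.1446, 0.2592]
orientation: [2.197, 2.009, 0.211]
force: [1.9, 0.0, -0.8]
opening: 0.0675
scene [309.  16.] 298 [-0.7261  0.9075] 0.3004 [83 53 29]
scene [341. 161.] 159 [0.3437 0.326 ] 0.0295 [196 106 122]
scene [414. 180.] 105 [0.526  0.4941] 0.0369 [132 122 117]
scene [358. 178.] 175 [0.4368 0.3258] 0.0279 [199 184 176]
scene [285. 193.] 190 [0.3783 0.0891] 0.0282 [ 53 140 130]
scene [381. 229.] 238 [0.6395 0.2529] 0.029 [198 185 179]
scene [249. 243.] 457 [ 0.5263 -0.1056] 0.1521 [77 77 72]
scene [347. 241.] 253 [0.6274 0.1422] 0.0279 [ 33 137 128]
scene [259. 302.] 462 [ 0.6564 -0.1487] 0.1314 [36 52 76]
side [109.  63.] 943 [ 1.8884 -0.721 ] 0.7495 [150 144 105]
side [266.  48.] 159 [ 1.4418 -1.1576] 0.1617 [149 148 137]
side [407.  76.] 529 [ 0.6773 -1.1494] 0.3107 [159 157 146]
side [296. 168.] 385 [ 0.5687 -0.1269] 0.1458 [79 80 77]
side [299. 193.] 610 [ 0.5571 -0.1102] 0.1682 [83 83 81]
side [225. 214.] 253 [0.6239 0.1429] 0.0286 [ 59 128 123]
side [191. 234.] 304 [0.637  0.2539] 0.0288 [182 171 169]
side [318. 237.] 300 [0.3769 0.092 ] 0.0284 [ 58 132 126]
side [489. 293.] 490 [0.0002 0.0125] 0.0688 [75 71 66]
side [237. 286.] 439 [0.434  0.3281] 0.0282 [186 174 172]
side [274. 304.] 492 [0.3406 0.3273] 0.0284 [183 105 123]
side [147. 329.] 281 [0.5196 0.499 ] 0.0382 [144 135 132]
shift m [ 0.0844  0.3987 -0.0638] share [ 0.281  1.329 -0.213] turn deg [-1.5 12.6 26. ] share [-0.034  0.28   0.578] az now -5.1 rows 8.2
```

View pics/side12.png

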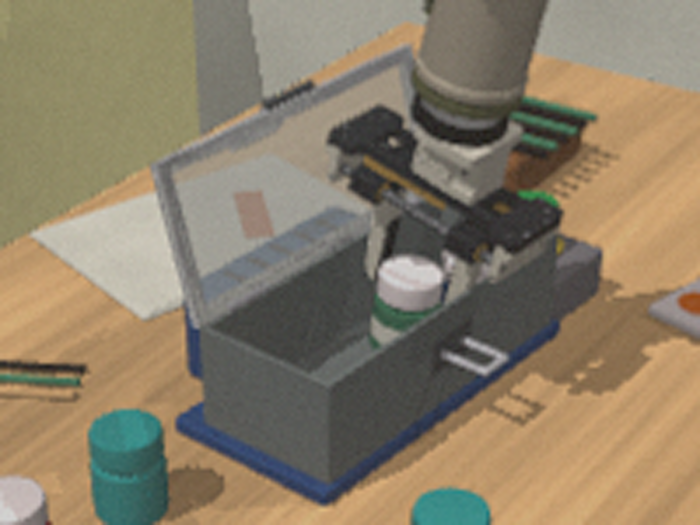

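View pics/side13.png

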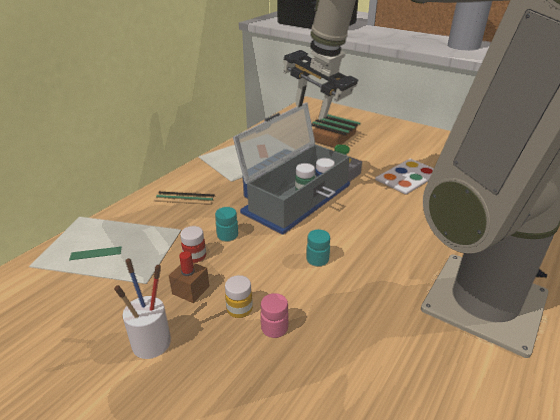

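```bash

python3 -m handwheel '0.05 0.7 0.05 -0.02 0.14 0.29;0.05 0.7 0.05 -0.02 0.14 0.29;0.05 0.7 0.05 -0.02 0.14 0.29;0.05 0.7 0.05 -0.02 0.14 0.29;0.05 0.7 0.05 -0.02 0.14 0.29' -1
python3 -m handwheel '0.23 0.63 -0.25 -0.013 0.14 0.29;0.23 0.63 -0.25 -0.013 0.14 0.29;0.23 0.63 -0.25 -0.013 0.14 0.29;0.23 0.63 -0.25 -0.013 0.14 0.29;0.23 0.63 -0.25 -0.013 0.14 0.29'
python3 -c "
from h import *
caps('wrist','wrist14')
go([.6375,.2535,.042],21)"
```

```text
t: 15.1
tool_pos: [0.5665, 0.0701, 0.2707]
orientation: [2.006, 2.319, 0.102]
force: [-0.2, -1.0, -0.8]
opening: 0.0929
t: 15.6
tool_pos: [0.6347, 0.2572, 0.1913]
orientation: [-1.767, -2.582, 0.015]
force: [-0.2, -0.2, -0.3]
opening: 0.0927
wrist [74. 37.] 4201 [0.4349 0.3268] 0.028 [135 138 140]
wrist [276. 209.] 2815 [0.6375 0.2536] 0.0275 [143 147 152]
wrist [223. 297.] 1573 [0.6241 0.1451] 0.027 [17 63 61]
wrist [169. 379.] 989 [0.6004 0.0415] 0.036 [27 30 29]
shift m [ 0.0028 -0.0038 -0.1495] share [ 0.009 -0.013 -0.498] turn deg [ 0.  -0.9 -0.3] share [ 0.001 -0.02  -0.006] az now 21.3 rows 3.0
```

View pics/wrist14.png

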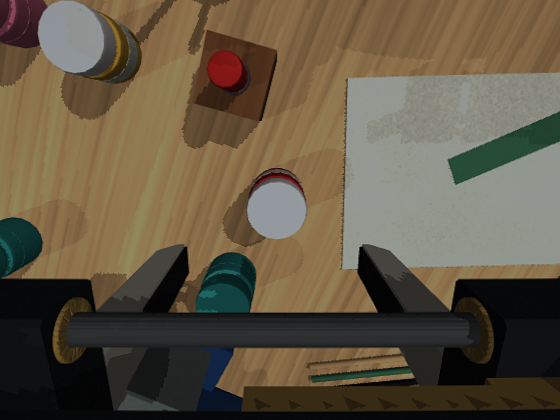

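```bash

python3 -m handwheel '0.01 -0.013 -0.2 0 0 0;0.01 -0.013 -0.35 0 0 0;0.01 -0.013 -0.49 0 0 0;0.01 -0.013 -0.49 0 0 0;0.01 -0.013 -0.49 0 0 0'
python3 -m handwheel '0 0 0 0 0 0;0 0 0 0 0 0;0 0 0 0 0 0;0 0 0 0 0 0;0 0 0 0 0 0' 1 15
python3 -m handwheel '0 0 0 0 0 0;0 0 0.2 0 0 0;0 0 0.4 0 0 0;0 0 0.55 0 0 0;0 0 0.72 0 0 0' 
python3 -c "
from h import *
go(T2w(-.003,.037,.25),-5.1,-12,84.9)"
```

```text
t: 16.15
tool_pos: [0.6386, 0.2489, 0.0498]
orientation: [-1.774, -2.582, 0.011]
force: [-0.2, -0.4, 0.9]
opening: 0.0936
t: 16.65
tool_pos: [0.6395, 0.2507, 0.0504]
orientation: [-1.773, -2.585, 0.006]
force: [-1.4, 0.1, 1.9]
opening: 0.0579
t: 17.15
tool_pos: [0.6385, 0.2504, 0.2508]
orientation: [-1.772, -2.583, 0.009]
force: [0.2, -0.3, -1.9]
opening: 0.0557
shift m [-0.0802 -0.3233 -0.0008] share [-0.267 -1.078 -0.003] turn deg [  1.5 -12.6 -26.1] share [ 0.034 -0.279 -0.58 ] az now 21.1 rows 6.7
```

```bash

python3 -m handwheel '-0.15 -0.05 0.05 0.01 -0.08 -0.2;-0.26 -0.2 0.05 0.016 -0.138 -0.29;-0.26 -0.45 0.05 0.016 -0.138 -0.29;-0.26 -0.45 0.05 0.016 -0.138 -0.29;-0.26 -0.45 0.05 0.016 -0.138 -0.29'
python3 -m handwheel '0 -0.63 -0.05 0.016 -0.138 -0.29;0 -0.63 -0.05 0.016 -0.138 -0.29;0 -0.63 -0.05 0.016 -0.138 -0.29;0 -0.63 -0.05 0.016 -0.138 -0.29;0 -0.63 -0.05 0.016 -0.138 -0.29'
python3 -c "
from h import *
p,d=robot.read_camera('wrist'); save('wrist15',box(p,'wrist'))
go(T2w(-.003,.037,.077),-5.1,-12,84.9)"
```

```text
t: 17.65
tool_pos: [0.5603, 0.1117, 0.2643]
orientation: [2.014, 2.311, 0.101]
force: [1.2, 0.0, -1.4]
opening: 0.0559
t: 18.15
tool_pos: [0.5603, -0.0777, 0.2485]
orientation: [2.204, 2.007, 0.204]
force: [0.3, -0.5, -1.7]
opening: 0.0557
shift m [-0.0023  0.0025 -0.1717] share [-0.008  0.008 -0.572] turn deg [ 0.1 -0.2  0.2] share [ 0.001 -0.004  0.005] az now -5.3 rows 3.4
```

View pics/wrist15.png

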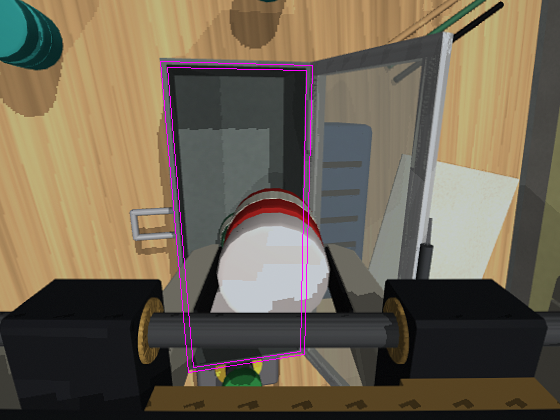

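```bash

python3 -m handwheel '-0.005 0.008 -0.1 0 0 0;-0.005 0.008 -0.25 0 0 0;-0.005 0.008 -0.38 0 0 0;-0.005 0.008 -0.48 0 0 0;-0.005 0.008 -0.48 0 0 0'
python3 -m handwheel '0 0 -0.05 0 0 0;0 0 -0.1 0 0 0;0 0 -0.1 0 0 0'
python3 -m handwheel '0 0 0 0 0 0;0 0 0 0 0 0;0 0 0 0 0 0;0 0 0 0 0 0;0 0 0 0 0 0' -0.45
python3 -c "
from h import *
p,d=robot.read_camera('side'); save('side16',p,(190,90,390,240),3.5)"
python3 -m handwheel '0 0 0.06 0 0 0;0 0 0.2 0 0 0;0 0 0.35 0 0 0;0 0 0.5 0 0 0;0 0 0.62 0 0 0' 
python3 -c "
from h import *
p,d=robot.read_camera('side'); save('side17',p)
go([.4355,.327,.2],37)"
```

```text
t: 18.7
tool_pos: [0.5556, -0.0684, 0.0996]
orientation: [2.204, 2.019, 0.201]
force: [-1.4, 0.3, -2.6]
opening: 0.0557
t: 19.0
tool_pos: [0.5593, -0.0699, 0.0754]
orientation: [2.199, 2.014, 0.207]
force: [-0.3, -0.2, -1.1]
opening: 0.0555
t: 19.5
tool_pos: [0.5612, -0.0714, 0.0773]
orientation: [2.197, 2.009, 0.211]
force: [3.7, 0.1, 4.6]
opening: 0.0674
t: 20.05
tool_pos: [0.5594, -0.0711, 0.2642]
orientation: [2.198, 2.011, 0.209]
force: [0.3, -0.3, 0.9]
opening: 0.0673
shift m [-0.1265  0.3987 -0.0714] share [-0.422  1.329 -0.238] turn deg [-3.3 12.3 41.9] share [-0.074  0.273  0.932] az now -5.1 rows 8.5
```

View pics/side16.png

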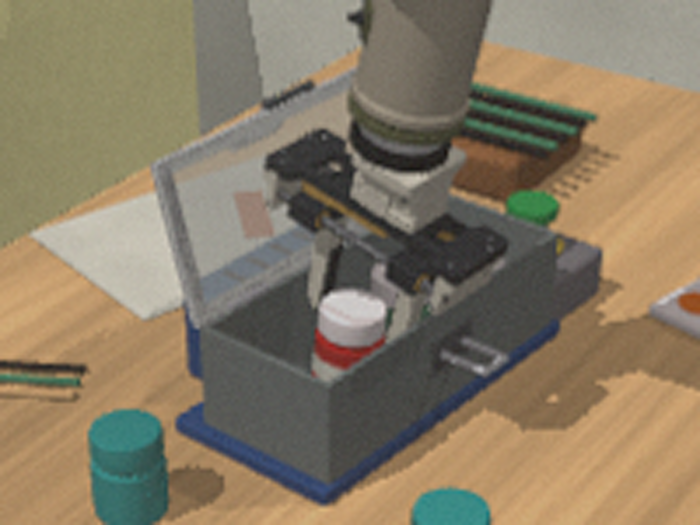

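View pics/side17.png

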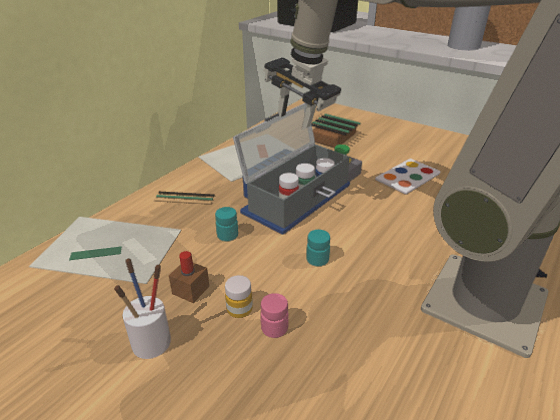

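```bash

python3 -m handwheel '-0.2 0.68 0 -0.037 0.136 0.46;-0.2 0.68 0 -0.037 0.136 0.46;-0.2 0.68 0 -0.037 0.136 0.46;-0.2 0.68 0 -0.037 0.136 0.46;-0.2 0.68 0 -0.037 0.136 0.46' -1
python3 -m handwheel '-0.22 0.65 -0.2 -0.037 0.136 0.46;-0.22 0.65 -0.2 -0.037 0.136 0.46;-0.22 0.65 -0.2 -0.037 0.136 0.46;-0.22 0.65 -0.2 -0.037 0.136 0.46;-0.22 0.65 -0.2 -0.037 0.136 0.46'
python3 -c "
from h import *
caps('wrist','wrist18')
go([.4350,.327,.042],37)"
```

```text
t: 20.6
tool_pos: [0.4977, 0.1368, 0.2608]
orientation: [1.846, 2.448, 0.102]
force: [0.8, 0.2, 0.6]
opening: 0.0923
t: 21.1
tool_pos: [0.431, 0.3303, 0.1988]
orientation: [-1.407, -2.8, 0.017]
force: [-0.8, -0.5, -0.6]
opening: 0.093
wrist [444. 109.] 763 [0.5156 0.4933] 0.0372 [53 51 50]
wrist [190. 144.] 3035 [0.3407 0.3275] 0.0274 [152  80 101]
wrist [274. 206.] 2682 [0.4336 0.3278] 0.0274 [159 163 168]
shift m [ 0.004  -0.0034 -0.1568] share [ 0.013 -0.011 -0.523] turn deg [ 0.4 -0.6  0.4] share [ 0.008 -0.014  0.008] az now 36.6 rows 3.1
```

View pics/wrist18.png

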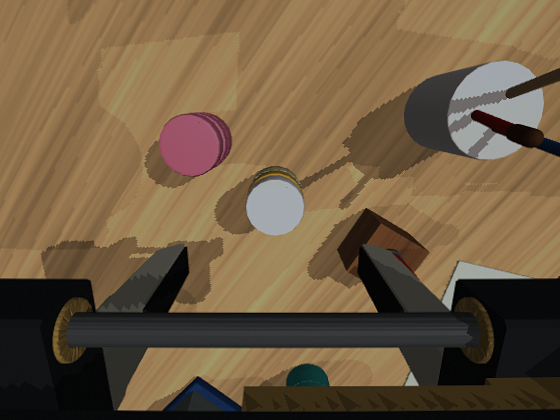

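```bash

python3 -m handwheel '0.01 -0.01 -0.2 0 0 0;0.01 -0.01 -0.35 0 0 0;0.01 -0.01 -0.52 0 0 0;0.01 -0.01 -0.52 0 0 0;0.01 -0.01 -0.52 0 0 0'
python3 -m handwheel '0 0 0 0 0 0;0 0 0 0 0 0;0 0 0 0 0 0;0 0 0 0 0 0;0 0 0 0 0 0' 1 15
python3 -m handwheel '0 0 0 0 0 0;0 0 0.2 0 0 0;0 0 0.4 0 0 0;0 0 0.55 0 0 0;0 0 0.72 0 0 0' 
python3 -c "
from h import *
go(T2w(-.003,.110,.25),-5.1,-12,84.9)"
```

```text
t: 21.65
tool_pos: [0.4361, 0.3232, 0.0448]
orientation: [-1.414, -2.799, 0.017]
force: [0.3, 0.3, 0.2]
opening: 0.093
t: 22.15
tool_pos: [0.437, 0.3252, 0.0465]
orientation: [-1.413, -2.802, 0.011]
force: [-1.7, -2.6, 1.5]
opening: 0.0578
t: 22.65
tool_pos: [0.4361, 0.3247, 0.2471]
orientation: [-1.413, -2.801, 0.013]
force: [1.3, 0.6, -1.2]
opening: 0.0558
shift m [ 0.1287 -0.3249  0.0029] share [ 0.429 -1.083  0.01 ] turn deg [  3.4 -12.4 -41.4] share [ 0.077 -0.275 -0.92 ] az now 36.5 rows 7.0
```

```bash

python3 -m handwheel '0.2 -0.55 0 0.038 -0.137 -0.46;0.2 -0.55 0 0.038 -0.137 -0.46;0.2 -0.55 0 0.038 -0.137 -0.46;0.2 -0.55 0 0.038 -0.137 -0.46;0.2 -0.55 0 0.038 -0.137 -0.46'
python3 -m handwheel '0.225 -0.535 0 0.038 -0.137 -0.46;0.225 -0.535 0 0.038 -0.137 -0.46;0.225 -0.535 0 0.038 -0.137 -0.46;0.225 -0.535 0 0.038 -0.137 -0.46;0.225 -0.535 0 0.038 -0.137 -0.46'
python3 -c "
from h import *
p,d=robot.read_camera('wrist'); save('wrist19',box(p,'wrist'))
go(T2w(-.003,.109,.073),-5.1,-12,84.9)"
```

```text
t: 23.15
tool_pos: [0.4972, 0.1569, 0.2453]
orientation: [1.853, 2.438, 0.102]
force: [-0.2, 0.6, -1.7]
opening: 0.0557
t: 23.65
tool_pos: [0.5645, -0.0026, 0.245]
orientation: [2.201, 2.008, 0.21]
force: [-0.1, 0.9, -1.9]
opening: 0.0561
shift m [ 7.000e-04 -1.000e-04 -1.719e-01] share [ 0.002 -0.    -0.573] turn deg [-0.  -0.1  0.1] share [-0.    -0.002  0.002] az now -5.2 rows 3.4
```

View pics/wrist19.png

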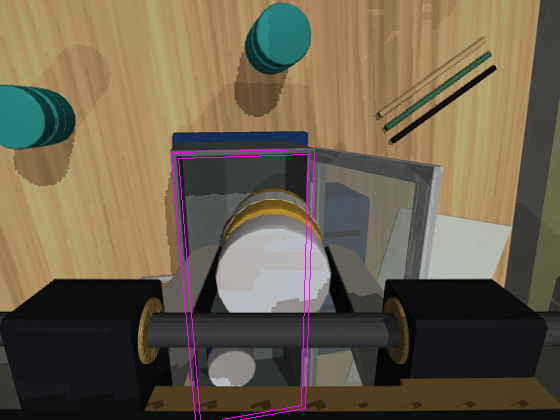

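```bash

python3 -m handwheel '0 0 -0.1 0 0 0;0 0 -0.25 0 0 0;0 0 -0.38 0 0 0;0 0 -0.48 0 0 0;0 0 -0.48 0 0 0'
python3 -m handwheel '0 0 -0.05 0 0 0;0 0 -0.1 0 0 0;0 0 -0.1 0 0 0'
python3 -m handwheel '0 0 0 0 0 0;0 0 0 0 0 0;0 0 0 0 0 0;0 0 0 0 0 0;0 0 0 0 0 0' -0.45
python3 -m handwheel '0 0 0.06 0 0 0;0 0 0.2 0 0 0;0 0 0.35 0 0 0;0 0 0.5 0 0 0;0 0 0.62 0 0 0' 
python3 - <<'E'
from h import *
p,d=robot.read_camera('side'); save('side20',p,(190,90,390,240),3.5)
X=cloud('side',d)
p2,d2=robot.read_camera('scene'); save('scene20',p2,(120,150,420,350),2.6)
# lid plane from side
c,s=np.cos(YAW),np.sin(YAW)
def loc(X): 
    D=X-np.array([*C0,0]); return np.stack([D[...,0]*c+D[...,1]*s,-D[...,0]*s+D[...,1]*c,D[...,2]],-1)
for n,dd in (('side',X),('scene',cloud('scene',d2))):
    L=loc(dd).reshape(-1,3)
    m=(L[:,0]>.06)&(L[:,0]<.18)&(np.abs(L[:,1])<.17)&(L[:,2]>.11)&(L[:,2]<.26)
    Y=L[m]
    for z in np.arange(.11,.26,.015):
        k=(Y[:,2]>=z)&(Y[:,2]<z+.015); 
        if k.sum()>3: print(n,round(z,3),k.sum(),np.median(Y[k,0]).round(4),Y[k,0].min().round(4),Y[k,0].max().round(4),'y',Y[k,1].min().round(3),Y[k,1].max().round(3))
E
```

```text
t: 24.2
tool_pos: [0.5595, 0.0018, 0.0956]
orientation: [2.203, 2.019, 0.202]
force: [0.2, -0.1, -2.1]
opening: 0.0553
t: 24.5
tool_pos: [0.5636, 0.0008, 0.0714]
orientation: [2.198, 2.013, 0.21]
force: [-0.5, -0.5, -1.7]
opening: 0.0558
t: 25.0
tool_pos: [0.5656, -0.0007, 0.0732]
orientation: [2.196, 2.009, 0.214]
force: [2.3, 0.8, 3.7]
opening: 0.0675
t: 25.5
tool_pos: [0.5642, -0.0006, 0.2606]
orientation: [2.198, 2.01, 0.213]
force: [0.9, -0.4, 0.0]
opening: 0.0674
side 0.11 405 0.067 0.0609 0.0775 y -0.156 0.156
side 0.125 396 0.0711 0.0659 0.0819 y -0.156 0.157
side 0.14 409 0.0754 0.0695 0.0856 y -0.158 0.156
side 0.155 380 0.0796 0.0725 0.089 y -0.156 0.158
side 0.17 368 0.084 0.0769 0.0923 y -0.158 0.157
side 0.185 315 0.0881 0.0804 0.0988 y -0.143 0.156
side 0.2 313 0.0924 0.0861 0.1037 y -0.056 0.157
side 0.215 324 0.0964 0.0902 0.109 y -0.063 0.156
side 0.23 117 0.1002 0.0942 0.1069 y -0.052 0.155
scene 0.11 318 0.0744 0.0702 0.079 y -0.155 0.154
scene 0.125 190 0.078 0.0745 0.0836 y -0.156 0.154
scene 0.14 192 0.0824 0.0787 0.0873 y -0.155 0.153
scene 0.155 204 0.0867 0.0824 0.0925 y -0.155 0.153
scene 0.17 255 0.0911 0.0842 0.1489 y -0.155 0.154
scene 0.185 352 0.0967 0.0913 0.1477 y -0.155 0.152
scene 0.2 296 0.104 0.0906 0.1362 y -0.155 0.152
scene 0.215 682 0.1064 0.0972 0.1241 y -0.155 0.155
scene 0.23 249 0.1048 0.0986 0.1136 y -0.153 0.151
```

View pics/side20.png

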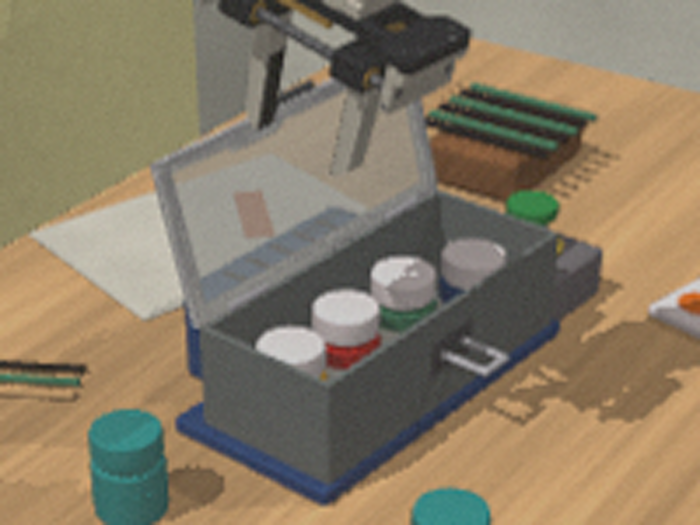

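View pics/scene20.png

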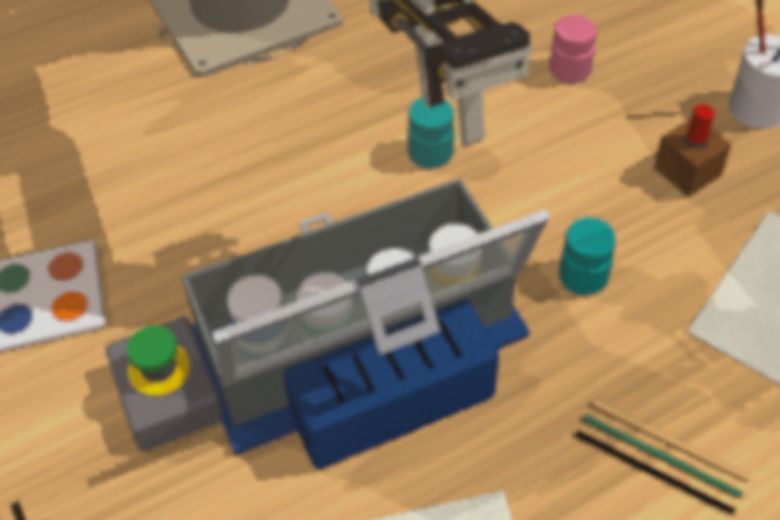

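```bash

python3 -c "
from h import *
go(T2w(.16,.09,.33),-5.1)"
```

```text
shift m [ 0.1584 -0.0337  0.0649] share [ 0.528 -0.112  0.216] turn deg [ 1.1 12.5  0. ] share [0.025 0.279 0.   ] az now -5.1 rows 3.5
```

```bash

python3 -m handwheel '0 -0.05 0.216 0.025 0.279 0;0.2 -0.11 0.216 0.025 0.279 0;0.528 -0.11 0.216 0.025 0.279 0;0.528 -0.11 0.216 0.025 0.279 0;0.528 -0.11 0.216 0.025 0.279 0' 1 10
python3 -m handwheel '0 0 0 0 0 0;0 0 0 0 0 0' 1 10
python3 -c "
from h import *
s=robot.read_state();print(s['opening'],s['force'])
p,d=robot.read_camera('wrist'); save('wrist21',p)
for a,z in [(.16,.215),(.1291,.21),(.0905,.21),(.0365,.2),(-.005,.165),(-.0235,.114)]: print(T2w(a,.09,z).round(4))
go(T2w(.16,.09,.215),-5.1)"
```

```text
t: 26.1
tool_pos: [0.7246, -0.0341, 0.319]
orientation: [-2.311, -2.113, 0.015]
force: [0.3, -0.2, -0.6]
opening: 0.0318
t: 26.3
tool_pos: [0.7222, -0.0336, 0.32]
orientation: [-2.311, -2.113, 0.015]
force: [-0.5, -0.2, -0.7]
opening: 0.0165
0.01648974076204794 [-0.52407068 -0.24874677 -0.67380232]
[ 0.7254 -0.0346  0.215 ]
[ 0.6946 -0.0318  0.21  ]
[ 0.6561 -0.0284  0.21  ]
[ 0.6024 -0.0236  0.2   ]
[ 0.561  -0.0199  0.165 ]
[ 0.5426 -0.0183  0.114 ]
shift m [ 0.0035 -0.0011 -0.1064] share [ 0.012 -0.004 -0.355] turn deg [-0.  -0.7 -0. ] share [-0.001 -0.016 -0.   ] az now -5.1 rows 2.1
```

View pics/wrist21.png

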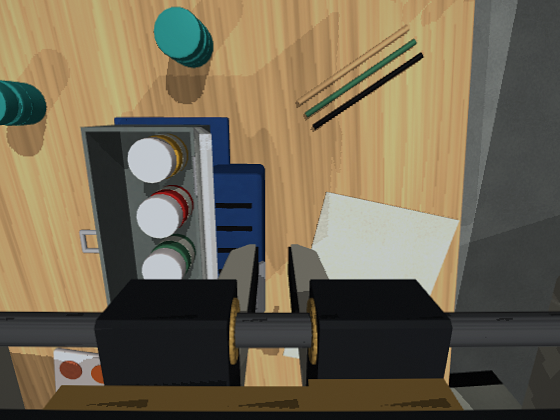

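```bash

python3 -m handwheel '0.01 -0.004 -0.12 0 0 0;0.01 -0.004 -0.25 0 0 0;0.01 -0.004 -0.35 0 0 0;0.01 -0.004 -0.35 0 0 0'
python3 -m handwheel '-0.05 0.004 -0.01 0 0 0;-0.1 0.009 -0.016 0 0 0;-0.1 0.009 -0.016 0 0 0'
python3 -c "
from h import *
s=robot.read_state();print(s['opening'],s['force'])
p,d=robot.read_camera('side'); save('side22',p,(190,60,390,210),3.5)
go(T2w(.0905,.09,.21),-5.1)"
```

```text
t: 26.75
tool_pos: [0.7216, -0.0342, 0.2121]
orientation: [-2.308, -2.111, 0.02]
force: [-0.4, 0.2, -1.0]
opening: 0.0006
t: 27.05
tool_pos: [0.6948, -0.0318, 0.2161]
orientation: [-2.314, -2.117, 0.008]
force: [-0.5, -0.2, 0.6]
opening: 0.0005
0.0005178454534625878 [-0.48042272 -0.16430157  0.5771907 ]
shift m [-0.0395  0.0036 -0.0061] share [-0.132  0.012 -0.02 ] turn deg [-0.  -0.4 -0. ] share [-0.    -0.008 -0.   ] az now -5.1 rows 0.8
```

View pics/side22.png

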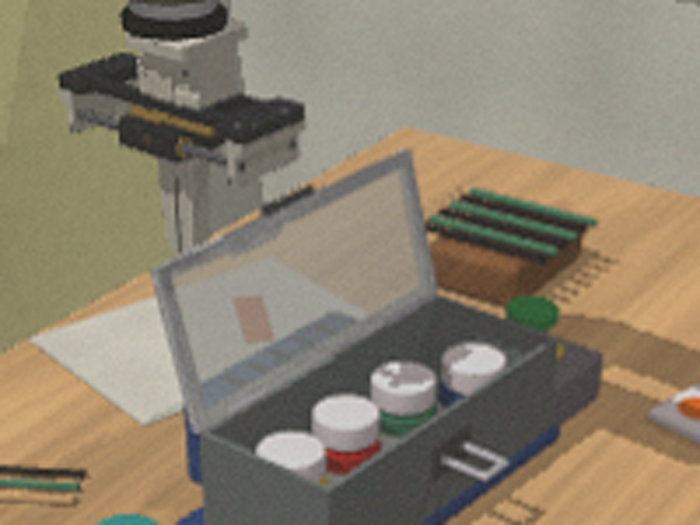

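Just behind the lid now. Pushing over slowly.

```bash

python3 -m handwheel '-0.04 0.004 -0.005 0 0 0;-0.08 0.008 -0.01 0 0 0;-0.13 0.012 -0.02 0 0 0'
python3 -m handwheel '-0.06 0.004 -0.005 0 0 0;-0.12 0.01 -0.01 0 0 0;-0.18 0.016 -0.03 0 0 0'
python3 -c "
from h import *
s=robot.read_state();print(s['opening'],s['force'])
p,d=robot.read_camera('side'); save('side23',p,(190,60,390,210),3.5)
go(T2w(-.005,.09,.165),-5.1)"
```

```text
t: 27.4
tool_pos: [0.6589, -0.0287, 0.2105]
orientation: [-2.317, -2.119, 0.004]
force: [3.4, -0.0, 3.3]
opening: 0.0006
t: 27.7
tool_pos: [0.6043, -0.024, 0.2012]
orientation: [-2.316, -2.119, 0.005]
force: [1.8, -0.7, 3.5]
opening: 0.0004
0.0004150236375503489 [ 1.77537477 -0.72591648  3.52485145]
shift m [-0.0405  0.0036 -0.0344] share [-0.135  0.012 -0.115] turn deg [-0.  -0.5 -0. ] share [-0.   -0.01 -0.  ] az now -5.1 rows 1.1
```

View pics/side23.png

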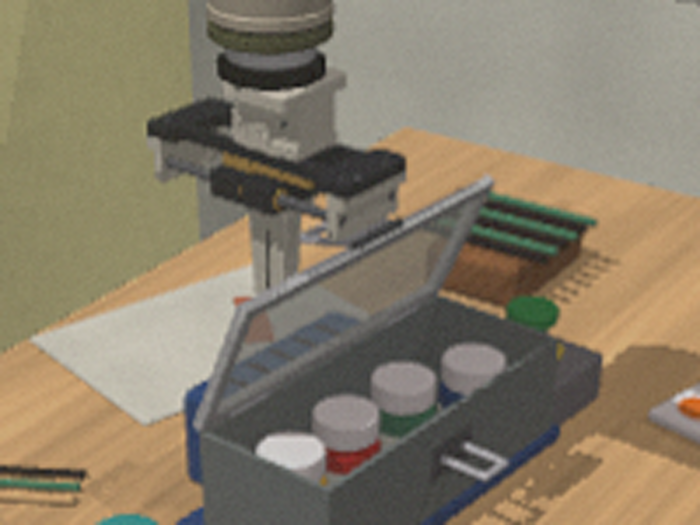

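```bash

python3 -m handwheel '-0.055 0.004 -0.03 0 0 0;-0.1 0.008 -0.07 0 0 0;-0.135 0.012 -0.115 0 0 0'
python3 -m handwheel '-0.03 0.002 -0.05 0 0 0;-0.05 0.004 -0.1 0 0 0;-0.06 0.005 -0.15 0 0 0;-0.06 0.005 -0.17 0 0 0'
python3 -c "
from h import *
s=robot.read_state();print(s['tool_pos'],s['force'])
p,d=robot.read_camera('side'); save('side24',p,(190,60,390,210),3.5)
go(T2w(-.0235,.09,.112),-5.1)"
```

```text
t: 28.05
tool_pos: [0.5637, -0.0202, 0.1659]
orientation: [-2.315, -2.118, 0.006]
force: [0.1, 0.1, 3.2]
opening: 0.0006
t: 28.45
tool_pos: [0.544, -0.0185, 0.1114]
orientation: [-2.312, -2.115, 0.012]
force: [-1.5, 1.3, 1.3]
opening: 0.0003
[ 0.54397877 -0.01850872  0.11143863] [-1.45402331  1.30910517  1.28521996]
shift m [-0.0016  0.0003  0.0005] share [-0.005  0.001  0.002] turn deg [-0.  -0.6  0. ] share [-0.001 -0.014  0.   ] az now -5.1 rows 0.1
```

View pics/side24.png

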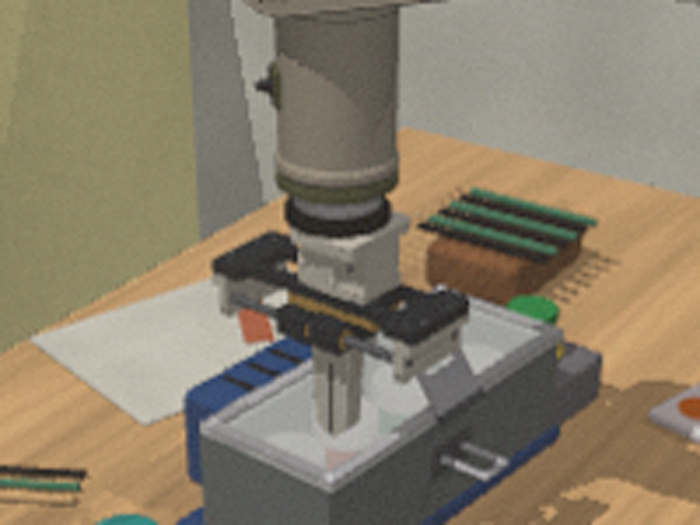

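```bash

python3 -m handwheel '0 0 -0.01 0 0 0;0 0 -0.02 0 0 0;0 0 -0.02 0 0 0'
python3 -m handwheel '0 0 -0.01 0 0 0;0 0 -0.015 0 0 0;0 0 -0.015 0 0 0'
python3 -c "
from h import *
s=robot.read_state();print(s['tool_pos'],s['force'])"
```

```text
t: 28.8
tool_pos: [0.5449, -0.0186, 0.1109]
orientation: [-2.313, -2.116, 0.011]
force: [-20.2, 2.0, 34.8]
opening: 0.0005
t: 29.1
tool_pos: [0.5451, -0.0186, 0.1106]
orientation: [-2.313, -2.117, 0.01]
force: [-38.1, 3.0, 67.2]
opening: 0.0005
[ 0.54507695 -0.01855965  0.11061136] [-38.13283508   3.02521117  67.16869338]
```

```bash

python3 -m handwheel '0 0 0.05 0 0 0;0 0 0.2 0 0 0;0 0 0.5 0 0 0;0 0 0.75 0 0 0;0 0 0.75 0 0 0'
cat >> h.py <<'E'
def loc(X):
    c,s=np.cos(YAW),np.sin(YAW); D=X-np.array([*C0,0]); return np.stack([D[...,0]*c+D[...,1]*s,-D[...,0]*s+D[...,1]*c,D[...,2]],-1)
E
python3 - <<'E'
from h import *
s=robot.read_state();print(s['tool_pos'],s['force'])
p,d=robot.read_camera('side'); save('side25',p,(190,60,390,210),3.5)
L=loc(cloud('side',d)).reshape(-1,3)
m=(L[:,0]>-.13)&(L[:,0]<.08)&(np.abs(L[:,1])<.03)&(L[:,2]>.12)&(L[:,2]<.2)
Y=L[m]
for z in np.arange(.12,.2,.01):
    k=(Y[:,2]>=z)&(Y[:,2]<z+.01)
    if k.sum()>2: print('hasp',round(z,3),k.sum(),np.median(Y[k,0]).round(4),Y[k,1].min().round(3),Y[k,1].max().round(3))
m=(np.abs(L[:,0])<.09)&(np.abs(L[:,1])<.15)&(L[:,2]>.095)&(L[:,2]<.13)
Y=L[m]
for a in np.arange(-.08,.07,.02):
    k=(Y[:,0]>=a)&(Y[:,0]<a+.02)
    if k.sum()>5: print('lid',round(a,3),k.sum(),np.percentile(Y[k,2],[10,50,95]).round(4))
p,d=robot.read_camera('wrist'); save('wrist25',p)
E
```

```text
t: 29.6
tool_pos: [0.5443, -0.0186, 0.3142]
orientation: [-2.313, -2.116, 0.01]
force: [0.5, 0.3, 0.8]
opening: 0.0004
[ 0.54430437 -0.01858275  0.31423979] [0.47799199 0.25426348 0.82842976]
hasp 0.12 68 -0.0642 -0.028 0.03
hasp 0.13 64 -0.0572 -0.025 0.029
hasp 0.14 32 -0.0485 -0.029 0.03
hasp 0.15 48 -0.0408 -0.028 0.029
hasp 0.16 33 -0.0367 -0.027 0.027
lid -0.08 538 [0.0979 0.1131 0.125 ]
lid -0.06 267 [0.1102 0.112  0.1153]
lid -0.04 321 [0.1099 0.1114 0.1141]
lid -0.02 334 [0.1098 0.1115 0.1139]
lid 0.0 304 [0.1098 0.1114 0.114 ]
lid 0.02 339 [0.11   0.1114 0.1137]
lid 0.04 408 [0.1103 0.1128 0.1158]
lid 0.06 63 [0.1119 0.1135 0.116 ]
```

View pics/side25.png

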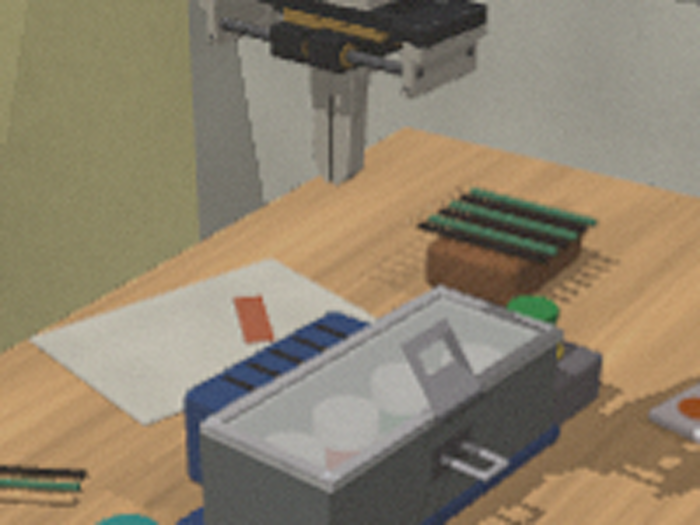

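View pics/wrist25.png

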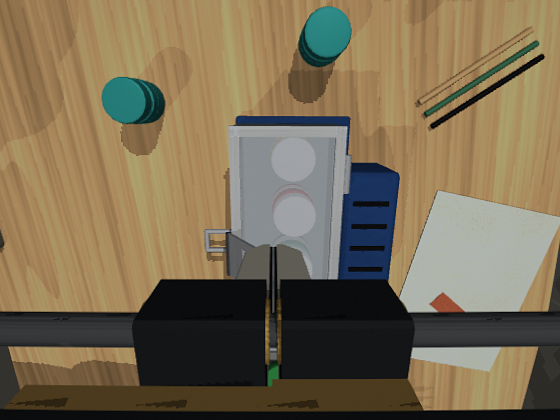

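```bash
python3 -c "
from h import *
for a,z in [(.01,.142),(-.0525,.140),(-.068,.137),(-.0795,.127),(-.0845,.116)]: print(T2w(a,0,z).round(4))
go(T2w(.012,0,.2),-5.1)"
```

```text
[ 0.568  -0.1109  0.142 ]
[ 0.5057 -0.1053  0.14  ]
[ 0.4903 -0.104   0.137 ]
[ 0.4788 -0.1029  0.127 ]
[ 0.4738 -0.1025  0.116 ]
shift m [ 0.0222 -0.0921 -0.1215] share [ 0.074 -0.307 -0.405] turn deg [ 0.1  0.2 -0. ] share [ 0.002  0.005 -0.   ] az now -5.1 rows 3.1
```

```bash

python3 -m handwheel '0.09 -0.15 -0.1 0 0 0;0.09 -0.307 -0.3 0 0 0;0.09 -0.307 -0.405 0 0 0;0.09 -0.307 -0.405 0 0 0'
python3 -c "
from h import *
go(T2w(.014,0,.142),-5.1)"
```

```text
t: 30.1
tool_pos: [0.5681, -0.1117, 0.1837]
orientation: [-2.309, -2.108, 0.019]
force: [-1.3, 0.2, -1.3]
opening: 0.0005
shift m [ 0.0038  0.0005 -0.0417] share [ 0.013  0.002 -0.139] turn deg [-0.1 -1.1  0.1] share [-0.003 -0.024  0.003] az now -5.2 rows 0.8
```

```bash

python3 -m handwheel '0 0 -0.06 0 0 0;0 0 -0.14 0 0 0;0 0 -0.14 0 0 0;0 0 -0.14 0 0 0'
python3 -c "
from h import *
p,d=robot.read_camera('side'); save('side26',p,(190,60,390,210),3.5)
go(T2w(-.0525,0,.142),-5.1)"
```

```text
t: 30.5
tool_pos: [0.5714, -0.1101, 0.1492]
orientation: [-2.312, -2.116, 0.011]
force: [0.3, -0.3, 0.4]
opening: 0.0004
shift m [-0.0664  0.005  -0.0082] share [-0.221  0.017 -0.027] turn deg [-0.  -0.5 -0. ] share [-0.    -0.011 -0.001] az now -5.1 rows 1.3
```

View pics/side26.png

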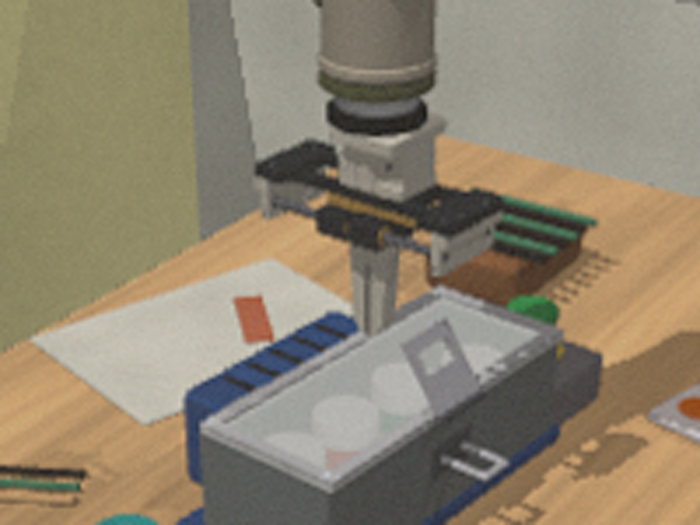

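```bash

python3 -c "
from h import *
s=robot.read_state()
print(s['tool_pos'],((proj('side',[s['tool_pos'],T2w(-.072,0,.11),T2w(-.033,0,.165)])-[190,60])*3.5).round())
print(loc(s['tool_pos']))"
```

```text
[ 0.57207438 -0.11033911  0.15015103] [[372. 328.]
 [458. 406.]
 [421. 329.]]
[0.01404881 0.00091337 0.15015103]
```

```bash

python3 -m handwheel '-0.08 0.006 -0.027 0 0 0;-0.15 0.012 -0.027 0 0 0;-0.22 0.018 -0.027 0 0 0;-0.22 0.018 -0.027 0 0 0'
python3 -c "
from h import *
s=robot.read_state();print(s['force'],loc(s['tool_pos']))
p,d=robot.read_camera('side'); save('side27',p,(190,60,390,210),3.5)
go(T2w(-.068,0,.137),-5.1)"
```

```text
t: 30.95
tool_pos: [0.5048, -0.1051, 0.1422]
orientation: [-2.314, -2.117, 0.009]
force: [-0.2, 0.0, 0.6]
opening: 0.0005
[-0.15860228  0.00172436  0.58885012] [-5.33837049e-02  1.31598023e-04  1.42184063e-01]
shift m [-0.0157  0.0014 -0.0052] share [-0.052  0.005 -0.017] turn deg [ 0.  -0.4  0. ] share [ 0.    -0.009  0.   ] az now -5.1 rows 0.3
```

View pics/side27.png

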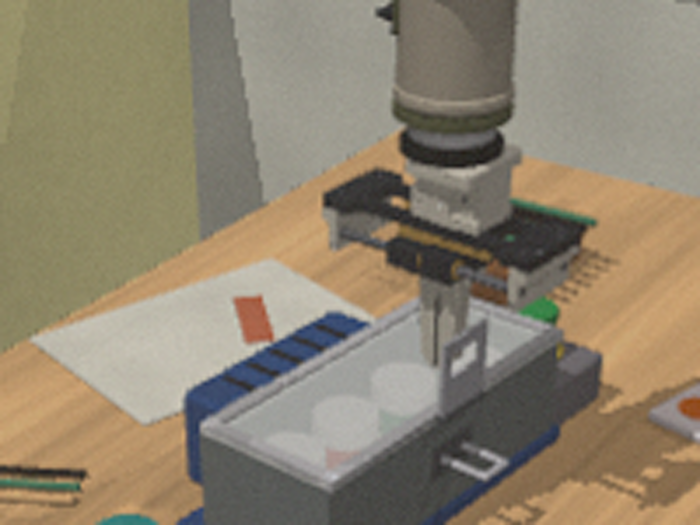

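Hasp is upright. Continuing forward and down.

```bash

python3 -m handwheel '-0.03 0.002 -0.005 0 0 0;-0.055 0.005 -0.017 0 0 0;-0.075 0.008 -0.033 0 0 0;-0.092 0.009 -0.05 0 0 0;-0.1 0.009 -0.06 0 0 0'
python3 -m handwheel '-0.008 0.001 -0.01 0 0 0;-0.014 0.001 -0.025 0 0 0;-0.014 0.001 -0.025 0 0 0'
python3 -c "
from h import *
s=robot.read_state();print(s['force'],loc(s['tool_pos']))
p,d=robot.read_camera('side'); save('side28',p,(190,60,390,210),3.5)
"
```

```text
t: 31.5
tool_pos: [0.4742, -0.1023, 0.1211]
orientation: [-2.312, -2.115, 0.012]
force: [-0.0, 0.4, 1.7]
opening: 0.0005
t: 31.8
tool_pos: [0.4702, -0.1021, 0.1136]
orientation: [-2.312, -2.115, 0.012]
force: [-0.2, -0.4, -0.1]
opening: 0.0006
[-0.16965166 -0.44523188 -0.11724517] [-8.81376697e-02  3.37960835e-05  1.13618733e-01]
```

View pics/side28.png

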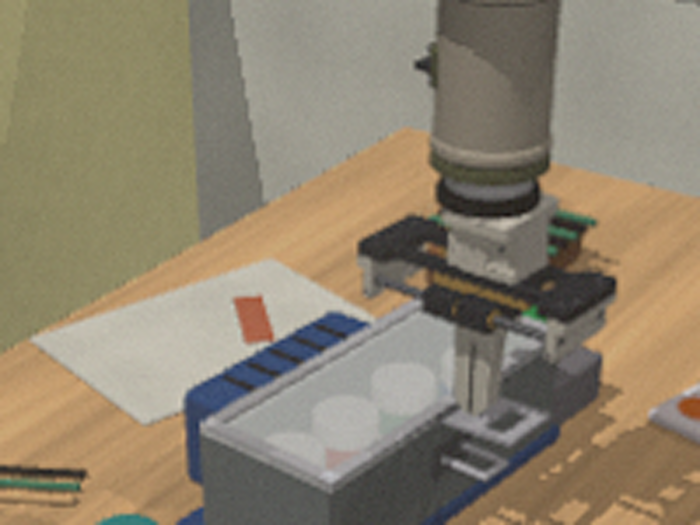

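```bash

python3 -m handwheel '0 0 0.05 0 0 0;-0.05 0.005 0.05 0 0 0;-0.103 0.01 0.05 0 0 0;-0.103 0.01 0.03 0 0 0;-0.103 0.01 0.01 0 0 0'
python3 -c "
from h import *
s=robot.read_state();print(s['force'],loc(s['tool_pos']))
go(T2w(-.1165,0,.097),-5.1);go(T2w(-.1065,0,.085),-5.1);go(T2w(-.091,0,.080),-5.1)"
```

```text
t: 32.35
tool_pos: [0.4409, -0.0995, 0.1183]
orientation: [-2.314, -2.116, 0.01]
force: [0.4, 0.2, -0.7]
opening: 0.0005
[ 0.37626652  0.21296858 -0.67462433] [-1.17614116e-01 -1.83197755e-06  1.18281640e-01]
shift m [ 0.0011 -0.0001 -0.0213] share [ 0.004 -0.    -0.071] turn deg [ 0.  -0.5  0. ] share [ 0.   -0.01  0.  ] az now -5.1 rows 0.4
shift m [ 0.0111 -0.001  -0.0333] share [ 0.037 -0.003 -0.111] turn deg [ 0.  -0.5  0. ] share [ 0.   -0.01  0.  ] az now -5.1 rows 0.7
shift m [ 0.0265 -0.0024 -0.0383] share [ 0.088 -0.008 -0.128] turn deg [ 0.  -0.5  0. ] share [ 0.   -0.01  0.  ] az now -5.1 rows 0.9
```

```bash

python3 -m handwheel '0 0 -0.04 0 0 0;0.004 0 -0.071 0 0 0;0.018 -0.002 -0.092 0 0 0;0.037 -0.003 -0.108 0 0 0;0.06 -0.005 -0.118 0 0 0'
python3 -c "
from h import *
s=robot.read_state();print(s['force'],loc(s['tool_pos']))
p,d=robot.read_camera('side'); save('side29',p,(190,60,390,210),3.5)
"
python3 -m handwheel '0.01 -0.001 -0.003 0 0 0;0.02 -0.002 -0.006 0 0 0;0.026 -0.002 -0.006 0 0 0'
python3 -c "
from h import *
s=robot.read_state();print(s['force'],loc(s['tool_pos']))
p,d=robot.read_camera('side'); save('side30',p,(190,60,390,210),3.5)
"
```

```text
t: 32.85
tool_pos: [0.4579, -0.1006, 0.0811]
orientation: [-2.311, -2.114, 0.013]
force: [-1.8, 0.9, -0.1]
opening: 0.0006
[-1.82285978  0.93730107 -0.12816086] [-0.10051679  0.00046389  0.08112993]
t: 33.2
tool_pos: [0.4659, -0.1014, 0.0803]
orientation: [-2.312, -2.115, 0.012]
force: [-2.2, -0.5, -1.1]
opening: 0.0007
[-2.19891521 -0.47734922 -1.05309427] [-0.09248643  0.0003908   0.08029072]
```

View pics/side30.png

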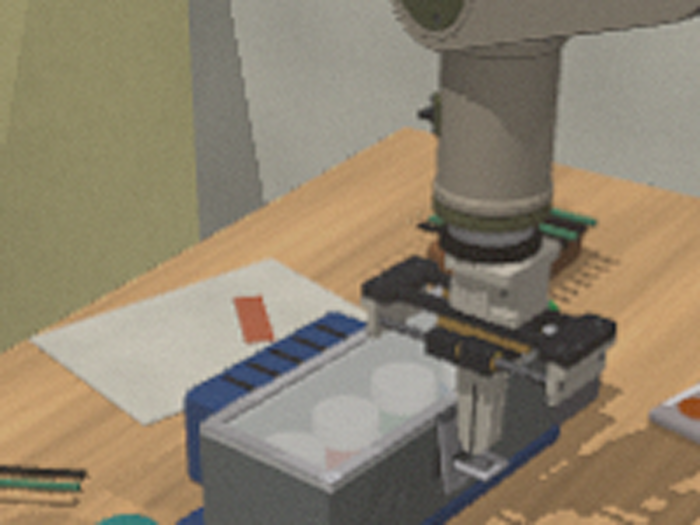

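```bash

python3 -m handwheel '0.007 -0.001 0 0 0 0;0.007 -0.001 0 0 0 0'
python3 -m handwheel '0.007 -0.001 0 0 0 0;0.007 -0.001 0 0 0 0'
python3 -m handwheel '0.004 0 0 0 0 0;0.004 0 0 0 0 0'
```

```text
t: 33.45
tool_pos: [0.4675, -0.1016, 0.0803]
orientation: [-2.312, -2.115, 0.012]
force: [-3.9, 0.9, 0.0]
opening: 0.0008
t: 33.65
tool_pos: [0.4677, -0.1016, 0.0801]
orientation: [-2.309, -2.113, 0.016]
force: [-16.2, 1.2, 9.4]
opening: 0.0002
t: 33.85
tool_pos: [0.4677, -0.1015, 0.08]
orientation: [-2.308, -2.112, 0.019]
force: [-22.2, 1.4, 14.3]
opening: 0.0003
```

```bash

python3 -m handwheel '-0.04 0.003 0 0 0 0;-0.08 0.007 0 0 0 0;-0.08 0.007 0.2 0 0 0;-0.1 0.007 0.4 0 0 0;-0.1 0.007 0.6 0 0 0'
python3 - <<'E'
from h import *
s=robot.read_state();print(s['force'],loc(s['tool_pos']))
p,d=robot.read_camera('side'); save('side31',p,(190,90,390,240),3.5)
L=loc(cloud('side',d)).reshape(-1,3)
m=(L[:,0]>-.15)&(L[:,0]<-.055)&(np.abs(L[:,1])<.03)&(L[:,2]>.03)&(L[:,2]<.125)
Y=L[m]
for z in np.arange(.03,.12,.01):
    k=(Y[:,2]>=z)&(Y[:,2]<z+.01)
    if k.sum()>2: print('hasp',round(z,3),k.sum(),np.percentile(Y[k,0],[5,50,95]).round(4))
m=(np.abs(L[:,0])<.09)&(np.abs(L[:,1])<.15)&(L[:,2]>.095)&(L[:,2]<.13)
Y=L[m]
for a in np.arange(-.08,.07,.02):
    k=(Y[:,0]>=a)&(Y[:,0]<a+.02)
    if k.sum()>5: print('lid',round(a,3),k.sum(),np.percentile(Y[k,2],[10,50,95]).round(4))
for q in ('staple','pin_grip','pin_collar','plunger_top'):
  rr=[]
  for c in ('side','scene'):
    robot.read_camera(c)
    r=robot.tip_of(c,q); print(q,c,[(np.round(x['at'],1).tolist(),round(x['conf'],2)) for x in r[:2]])
    if r: rr.append(ray(c,r[0]['at']))
  if len(rr)==2:
    x,e=tri(rr); print(x,e,loc(x))
E
```

```text
t: 34.35
tool_pos: [0.4416, -0.0998, 0.2322]
orientation: [-2.313, -2.116, 0.01]
force: [1.5, -0.8, 0.0]
opening: 0.0003
[ 1.52598813 -0.75723485  0.02526177] [-1.16870651e-01 -1.46112842e-04  2.32214681e-01]
hasp 0.03 16 [-0.067  -0.0656 -0.0641]
hasp 0.04 20 [-0.0758 -0.0737 -0.0636]
hasp 0.05 43 [-0.0759 -0.0729 -0.0651]
hasp 0.06 99 [-0.1117 -0.0847 -0.066 ]
hasp 0.07 34 [-0.1088 -0.074  -0.0664]
hasp 0.08 46 [-0.0767 -0.0741 -0.0645]
hasp 0.09 46 [-0.0761 -0.0748 -0.0661]
hasp 0.1 37 [-0.0765 -0.075  -0.0668]
hasp 0.11 93 [-0.0767 -0.0681 -0.0578]
lid -0.08 514 [0.098  0.1114 0.1158]
lid -0.06 339 [0.1102 0.1121 0.115 ]
lid -0.04 385 [0.1099 0.1115 0.114 ]
lid -0.02 361 [0.1099 0.1115 0.1142]
lid 0.0 369 [0.11   0.1115 0.1142]
lid 0.02 355 [0.1099 0.1114 0.114 ]
lid 0.04 403 [0.1101 0.1127 0.116 ]
lid 0.06 65 [0.1112 0.1136 0.1153]
staple side [([193.2, 326.5], 0.73), ([176.9, 319.9], 0.57)]
staple scene []
pin_grip side [([264.3, 185.3], 0.56)]
pin_grip scene [([199.8, 389.0], 0.56)]
[0.56681024 0.34485303 0.07604202] [np.float64(4.811752047283534e-05), np.float64(4.811752047298203e-05)] [-0.03165848  0.45383547  0.07604202]
pin_collar side [([271.0, 186.3], 0.55)]
pin_collar scene [([203.1, 386.4], 0.46)]
[0.56350097 0.34479072 0.05804402] [np.float64(0.0023198962213770154), np.float64(0.002319896221376666)] [-0.03494911  0.45347924  0.05804402]
plunger_top side [([148.0, 342.6], 0.64), ([174.9, 322.8], 0.39)]
plunger_top scene [([284.0, 177.1], 0.86)]
[ 0.53339679 -0.31723644  0.09147314] [np.float64(0.0024255905095255164), np.float64(0.0024255905095254596)] [-0.00608367 -0.20860309  0.09147314]
```

View pics/side31.png

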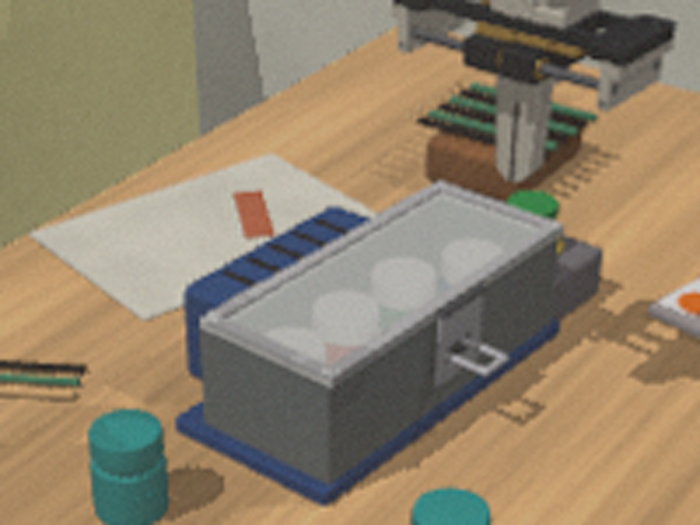

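```bash
python3 -c "
from h import *
go([.561,.30,.25],45)"

```

```text
shift m [0.1192 0.3998 0.02  ] share [0.397 1.333 0.067] turn deg [ 0.2 -0.6 50.1] share [ 0.005 -0.013  1.113] az now -5.1 rows 8.4
```

```bash

python3 -m handwheel '0.2 0.67 0.07 0 0 0.56;0.2 0.67 0.07 0 0 0.56;0.2 0.67 0.07 0 0 0.56;0.2 0.67 0.07 0 0 0.56;0.2 0.67 0.07 0 0 0.56' -1
python3 -m handwheel '0.2 0.67 0 0 0 0.56;0.2 0.67 0 0 0 0.56;0.2 0.67 0 0 0 0.56;0.2 0.67 0 0 0 0.56;0.2 0.67 0 0 0 0.56'
python3 - <<'E'
from h import *
s=robot.read_state();print(s['tool_pos'],s['q'])
p,d=robot.read_camera('wrist'); save('wrist32',p); X=cloud('wrist',d)
hsv=cv2.cvtColor(p,cv2.COLOR_RGB2HSV)
red=((hsv[...,0]<8)|(hsv[...,0]>172))&(hsv[...,1]>150)&(hsv[...,2]>60)
m=red&(X[...,2]>.095)&(X[...,2]<.12)
Y=X[m]; print(m.sum(),Y.mean(0),cv2.minEnclosingCircle(Y[:,:2].astype(np.float32)),np.percentile(Y[:,2],[5,50,95]))
v,u=np.nonzero(m);print(u.mean(),v.mean())
for q in ('pin_grip','pin_collar'): print(robot.tip_of('wrist',q))
E
```

```text
t: 35.7
tool_pos: [0.5025, 0.1056, 0.2517]
orientation: [-1.791, -2.574, 0.01]
force: [0.2, -0.1, 0.0]
opening: 0.0357
t: 36.2
tool_pos: [0.5617, 0.3061, 0.2494]
orientation: [-1.188, -2.903, 0.016]
force: [-0.5, -0.7, -1.3]
opening: 0.0761
[0.56170608 0.30612472 0.24943352] [ 0.42062479  0.23883087  1.31076946 -0.00297108  1.60299637 -0.37343534]
557 [0.56133837 0.34593498 0.1067703 ] ((0.54041588306427, 0.41029903292655945), 0.08093031495809555) [0.10523907 0.10688127 0.10805455]
304.31238779174146 168.3052064631957
[{'at': [165.2, 304.3], 'conf': 0.87}]
[{'at': [160.8, 303.1], 'conf': 0.62}]
```

View pics/wrist32.png

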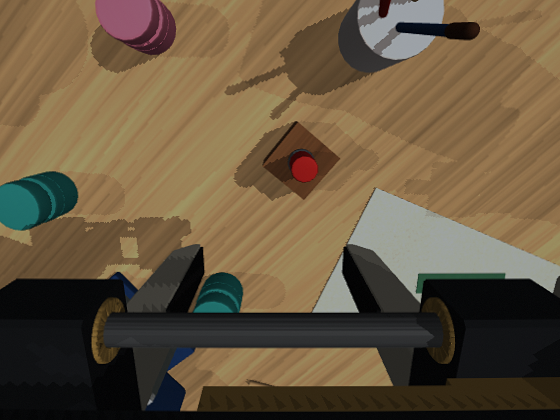

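```bash
python3 -c "
from h import *
go([.5613,.3452,.135],45)"

```

```text
shift m [-0.0004  0.0434 -0.1155] share [-0.001  0.145 -0.385] turn deg [ 0.5 -0.5 -0.3] share [ 0.011 -0.01  -0.007] az now 45.3 rows 2.5
```

```bash

python3 -m handwheel '0 0.13 -0.1 0 0 0;0 0.13 -0.25 0 0 0;0 0.13 -0.385 0 0 0;0 0.13 -0.385 0 0 0;0 0.13 -0.385 0 0 0'
python3 - <<'E'
from h import *
s=robot.read_state();print(s['tool_pos'])
p,d=robot.read_camera('wrist'); save('wrist33',p); X=cloud('wrist',d)
hsv=cv2.cvtColor(p,cv2.COLOR_RGB2HSV)
red=((hsv[...,0]<8)|(hsv[...,0]>172))&(hsv[...,1]>150)&(hsv[...,2]>60)
m=red&(X[...,2]>.1)&(X[...,2]<.115)
k,l,st,ce=cv2.connectedComponentsWithStats(m.astype(np.uint8)); i=1+np.argmax(st[1:,4])
Y=X[l==i]; print(ce[i],Y.mean(0),cv2.minEnclosingCircle(Y[:,:2].astype(np.float32)))
go([*cv2.minEnclosingCircle(Y[:,:2].astype(np.float32))[0],.067],45)
E
```

```text
t: 36.85
tool_pos: [0.5617, 0.3393, 0.1362]
orientation: [-1.195, -2.901, 0.017]
force: [0.5, 0.4, 1.5]
opening: 0.093
[0.56173992 0.33933094 0.13623005]
[280.53122398 232.37218984] [0.56271884 0.3485872  0.10862806] ((0.5632758736610413, 0.34764567017555237), 0.01274945866316557)
shift m [ 0.0002  0.0074 -0.0714] share [ 0.001  0.025 -0.238] turn deg [ 0.4 -0.3 -0.2] share [ 0.008 -0.006 -0.005] az now 45.2 rows 1.4
```

View pics/wrist33.png

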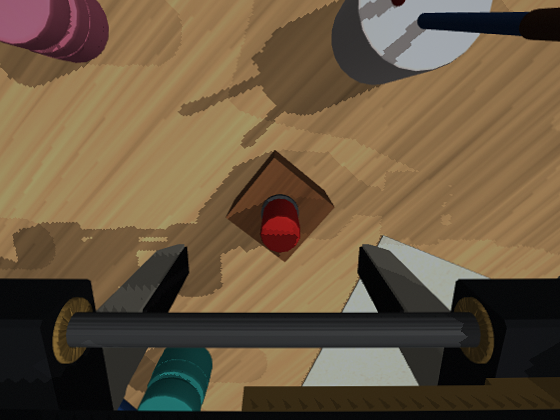

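```bash

python3 -m handwheel '0.002 0.024 -0.08 0 0 0;0.002 0.024 -0.16 0 0 0;0.002 0.024 -0.23 0 0 0;0.002 0.024 -0.23 0 0 0'
python3 -m handwheel '0 0 0 0 0 0;0 0 0 0 0 0;0 0 0 0 0 0;0 0 0 0 0 0;0 0 0 0 0 0' 1 25
python3 -m handwheel '0 0 0 0 0 0;0 0 0 0 0 0;0 0 0 0 0 0'
python3 - <<'E'
from h import *
s=robot.read_state();print(s['tool_pos'],s['force'],s['opening'],np.degrees(s['orientation']))
E
```

```text
t: 37.3
tool_pos: [0.5625, 0.3476, 0.0669]
orientation: [-1.194, -2.902, 0.016]
force: [-0.9, 0.4, -0.4]
opening: 0.093
t: 37.8
tool_pos: [0.5627, 0.3485, 0.0674]
orientation: [-1.193, -2.903, 0.014]
force: [-0.4, 0.2, 0.3]
opening: 0.0575
t: 38.1
tool_pos: [0.5623, 0.3483, 0.0665]
orientation: [-1.193, -2.902, 0.016]
force: [0.8, -0.5, 0.3]
opening: 0.0336
[0.56233327 0.34830583 0.06648891] [ 0.81770423 -0.4724507   0.28494394] 0.033573410198779845 [ -68.35800292 -166.27859341    0.88974664]
```

```bash

python3 -m handwheel '0 0 0 0 0 0;0 0 0 0 0 0;0 0 0 0 0 0;0 0 0 0 0 0;0 0 0 0 0 0'
python3 -m handwheel '0 0 0.05 0 0 0;0 0 0.15 0 0 0;0 0 0.3 0 0 0;0 0 0.45 0 0 0;0 0 0.6 0 0 0'
python3 - <<'E'
from h import *
s=robot.read_state();print(s['tool_pos'],s['force'],s['opening'])
p,d=robot.read_camera('side'); save('side34',p,(120,170,320,320),3.5)
go(T2w(-.0935,0,.2),84.9)
E
```

```text
t: 38.6
tool_pos: [0.5622, 0.3481, 0.0665]
orientation: [-1.193, -2.902, 0.016]
force: [-2.8, -2.4, 1.8]
opening: 0.0258
t: 39.1
tool_pos: [0.5625, 0.3485, 0.2497]
orientation: [-1.193, -2.903, 0.013]
force: [0.8, 1.1, -0.7]
opening: 0.0255
[0.56246731 0.34852636 0.24970868] [ 0.84881927  1.10395304 -0.69296601] 0.025512605360658535
shift m [-0.1004 -0.4517 -0.0601] share [-0.335 -1.506 -0.2  ] turn deg [-0.1  0.3 39.6] share [-0.001  0.007  0.88 ] az now 45.3 rows 9.3
```

View pics/side34.png

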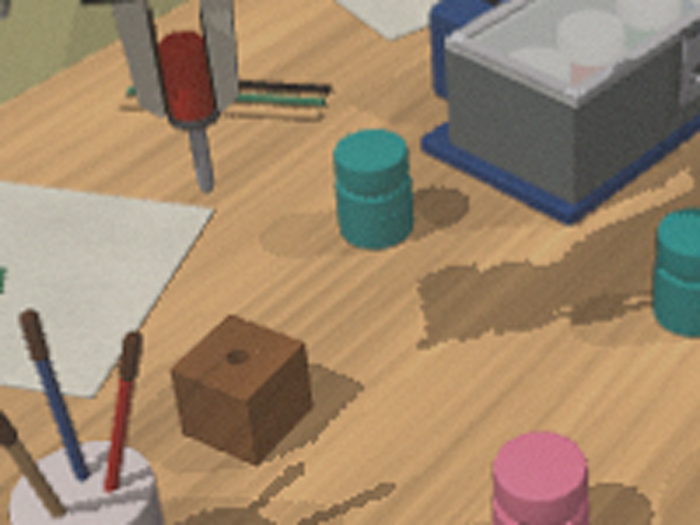

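```bash

python3 -m handwheel '-0.25 -0.75 0 0 0 0.44;-0.25 -0.75 0 0 0 0.44;-0.25 -0.75 0 0 0 0.44;-0.25 -0.75 0 0 0 0.44;-0.25 -0.75 0 0 0 0.44'
python3 -m handwheel '-0.085 -0.75 0 0 0 0.44;-0.085 -0.75 0 0 0 0.44;-0.085 -0.75 0 0 0 0.44;-0.085 -0.75 0 0 0 0.44;-0.085 -0.75 0 0 0 0.44'
python3 - <<'E'
from h import *
s=robot.read_state();print(s['tool_pos'],loc(s['tool_pos']),s['opening'],s['q'])
go(T2w(-.0935,0,.16),84.9)
for c in ('side','scene'):
    p,d=robot.read_camera(c); save(c+'35',p,(250,70,430,220) if c=='side' else (150,140,330,290),4)
p,d=robot.read_camera('wrist');save('wrist35',p)
E
```

```text
t: 39.65
tool_pos: [0.4868, 0.1213, 0.2477]
orientation: [0.678, 3.067, -0.015]
force: [0.9, 0.7, -1.0]
opening: 0.0259
t: 40.15
tool_pos: [0.4617, -0.1042, 0.2479]
orientation: [0.14, 3.136, -0.018]
force: [0.8, 0.4, -1.3]
opening: 0.0256
[ 0.46169808 -0.10416982  0.24794436] [-0.09643894 -0.00275359  0.24794436] 0.02564952977840898 [-0.32211022 -0.23390591  1.78696108 -0.01020882  1.58304319 -1.8035299 ]
shift m [ 0.0032  0.0025 -0.0879] share [ 0.011  0.008 -0.293] turn deg [0.7 0.1 0. ] share [0.015 0.003 0.001] az now 84.9 rows 1.8
```

View pics/side35.png

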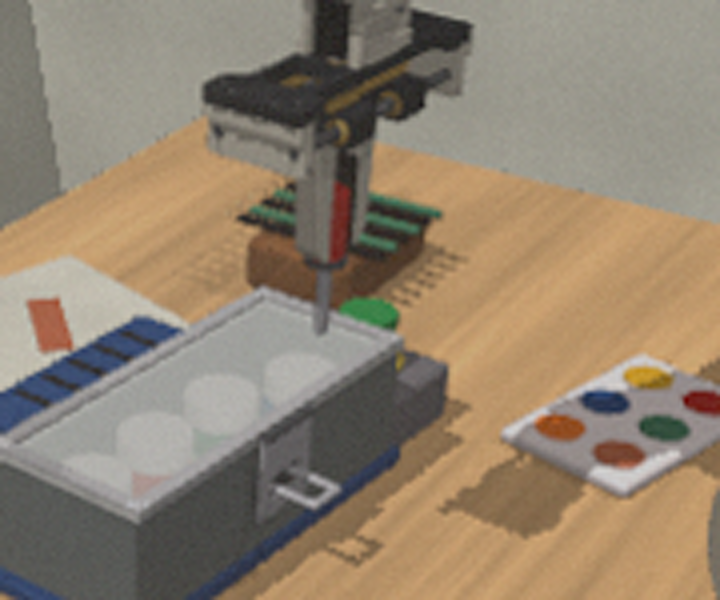

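View pics/scene35.png

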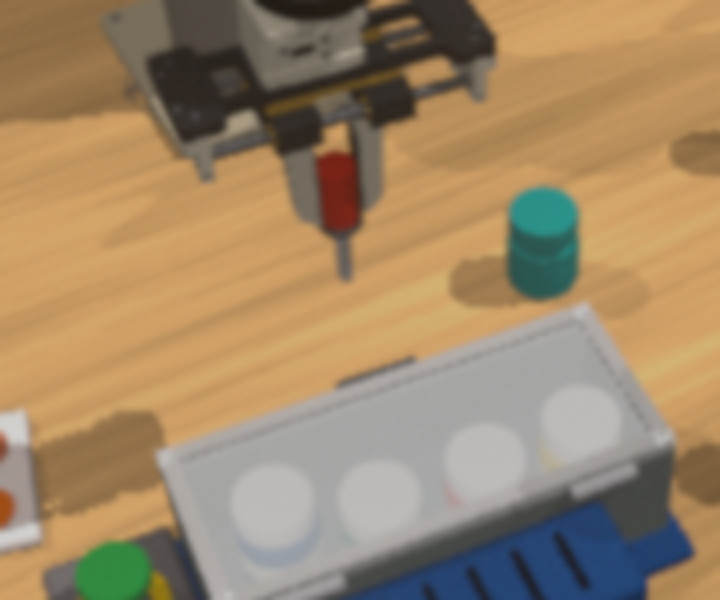

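View pics/wrist35.png

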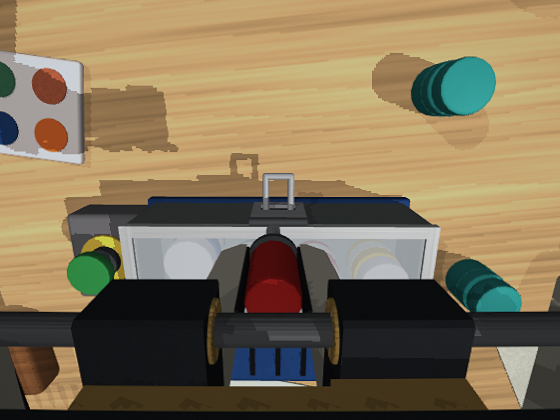

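```bash
python3 - <<'E'
from h import *
s=robot.read_state();t=s['tool_pos'];print(t,loc(t))
for c,b in (('side',(270,70,390,190)),('scene',(190,150,310,250))):
    p,d=robot.read_camera(c); p=cv2.resize(p[b[1]:b[3],b[0]:b[2]],None,fx=6,fy=6,interpolation=cv2.INTER_CUBIC)
    q=((proj(c,[t+[0,0,.0405],t-[0,0,.0095],t-[0,0,.0615]])-[b[0],b[1]]+.5)*6).round().astype(int)
    for i in range(2): cv2.line(p,tuple(map(int,q[i])),tuple(map(int,q[i+1])),(0,255,0),1)
    for x in q: cv2.circle(p,tuple(map(int,x)),4,(255,255,0),1)
    save(c+'36',p)
p,d=robot.read_camera('wrist'); save('wrist36',p,(240,160,320,220),9)
print(robot.tip_of('wrist','staple'))
for rc in [(190,264),(190,295),(190,279.5),(176,279.5),(207,279.5)]: print(rc,loc(at_z('wrist',rc,.066)).round(4))
E
```

```text
[ 0.46195224 -0.10368122  0.24765257] [-0.09622921 -0.00224433  0.24765257]
[{'at': [102.1, 1.7], 'conf': 0.73}, {'at': [189.1, 273.1], 'conf': 0.69}]
(190, 264) [-0.0942 -0.0087  0.066 ]
(190, 295) [-0.0944  0.0246  0.066 ]
(190, 279.5) [-0.0943  0.008   0.066 ]
(176, 279.5) [-0.1095  0.0079  0.066 ]
(207, 279.5) [-0.0754  0.0081  0.066 ]
```

View pics/side36.png

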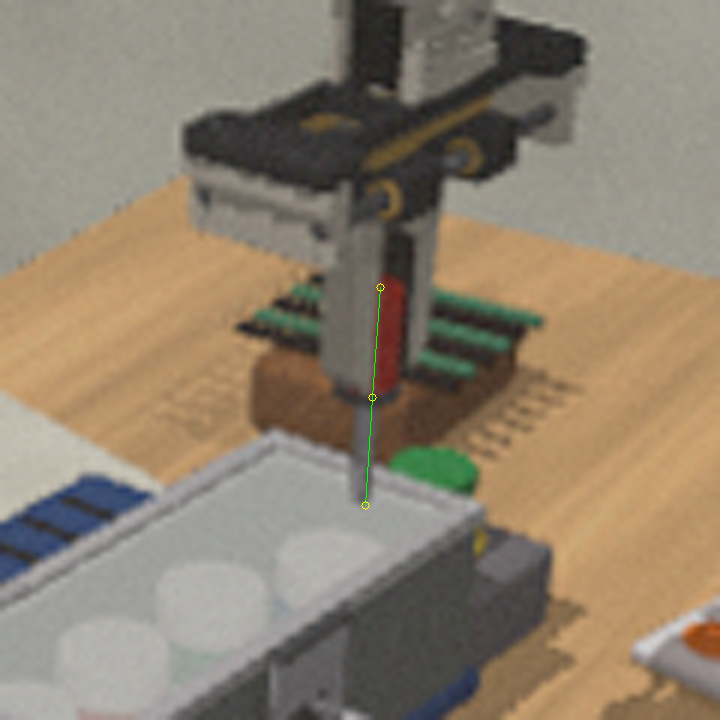

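View pics/scene36.png

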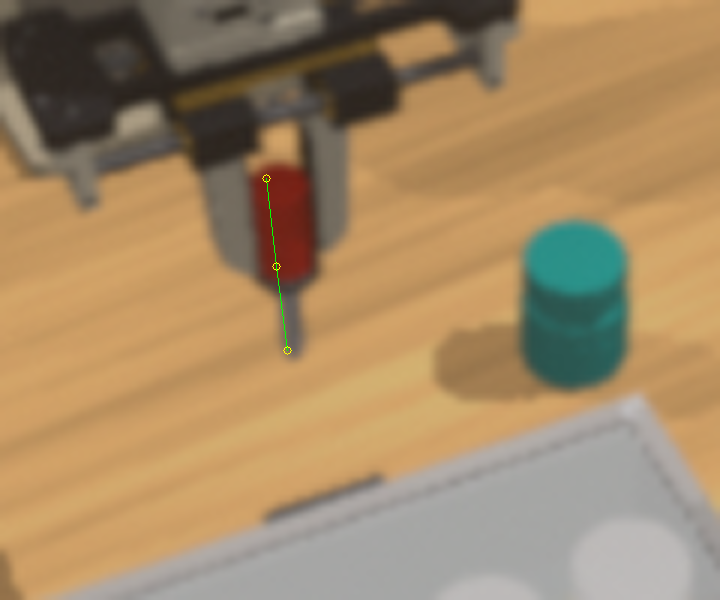

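View pics/wrist36.png

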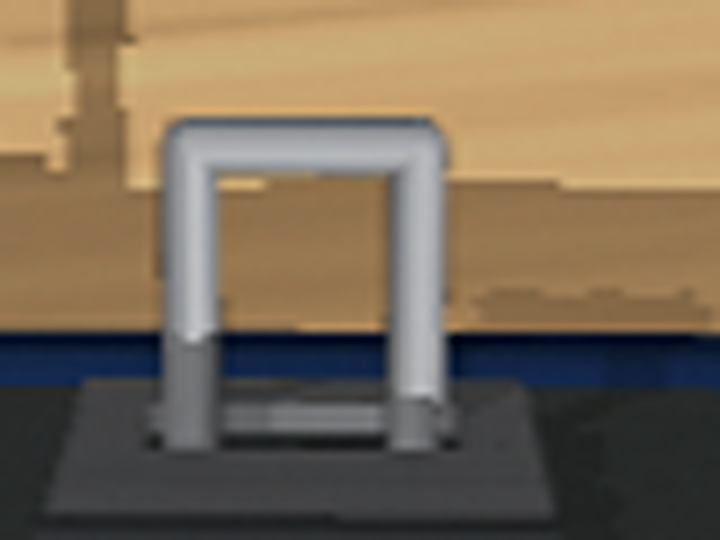

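```bash

python3 -m handwheel '0.006 0.004 -0.1 0.015 0.003 0;0.006 0.004 -0.2 0.015 0.003 0;0.006 0.004 -0.3 0.015 0.003 0;0.006 0.004 -0.35 0.015 0.003 0;0.006 0.004 -0.35 0.015 0.003 0'
python3 -m handwheel '0 0 0 0 0 0;0 0 0 0 0 0'
python3 - <<'E'
from h import *
s=robot.read_state();t=s['tool_pos'];print(t,loc(t))
for c,b in (('side',(270,130,390,230)),('scene',(190,190,310,290))):
    p,d=robot.read_camera(c); p=cv2.resize(p[b[1]:b[3],b[0]:b[2]],None,fx=6,fy=6,interpolation=cv2.INTER_CUBIC)
    q=((proj(c,[t+[0,0,.0405],t-[0,0,.0095],t-[0,0,.0615],T2w(-.0935,0,.065)])-[b[0],b[1]]+.5)*6).round().astype(int)
    for i in range(2): cv2.line(p,tuple(map(int,q[i])),tuple(map(int,q[i+1])),(0,255,0),1)
    for x in q: cv2.circle(p,tuple(map(int,x)),4,(255,255,0),1)
    save(c+'37',p)
p,d=robot.read_camera('wrist'); save('wrist37',p,(200,120,350,260),5)
E
```

```text
t: 41.0
tool_pos: [0.4623, -0.0989, 0.1394]
orientation: [-0.137, -3.131, -0.004]
force: [0.4, -0.6, -0.5]
opening: 0.0258
t: 41.2
tool_pos: [0.4651, -0.1006, 0.1437]
orientation: [-0.139, -3.138, -0.001]
force: [-0.4, -0.4, -0.3]
opening: 0.0257
[ 0.46505452 -0.10055704  0.1436703 ] [-0.09341694  0.00114325  0.1436703 ]
```

View pics/side37.png

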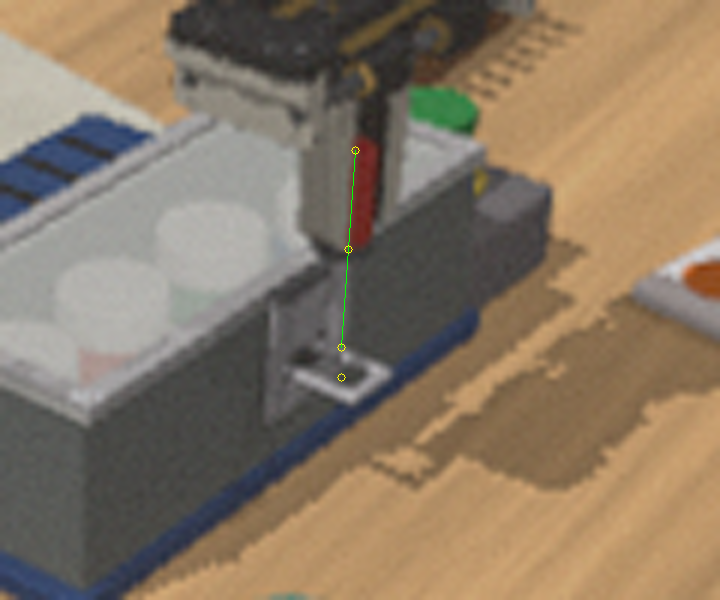

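View pics/scene37.png

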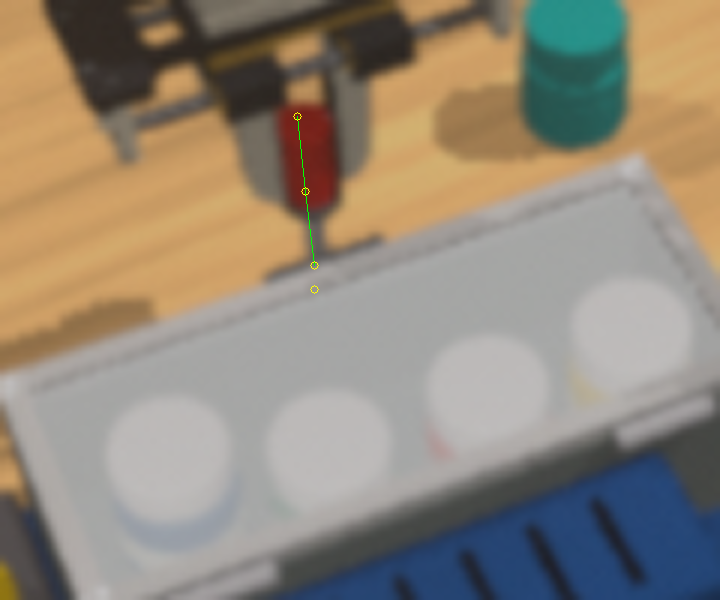

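View pics/wrist37.png

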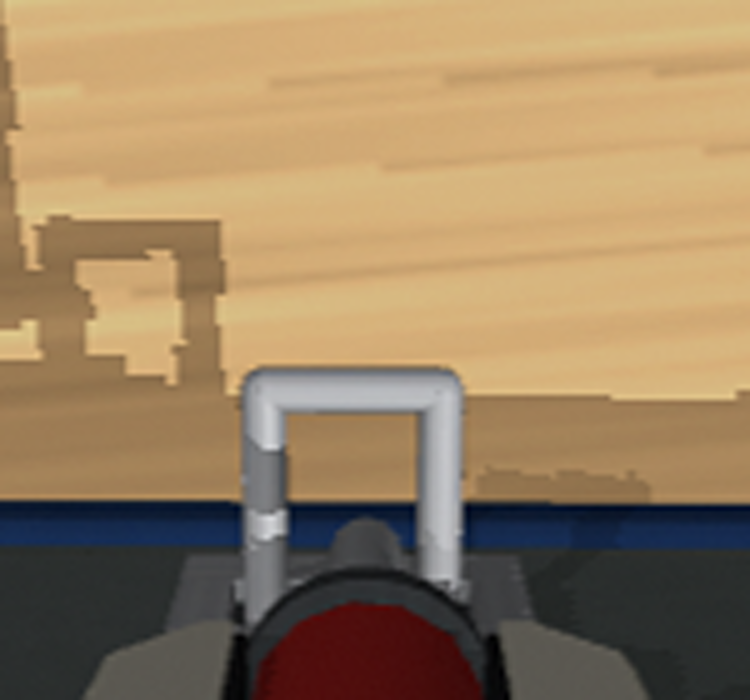

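```bash

python3 -m handwheel '-0.003 -0.0065 0 0 0 0;-0.003 -0.0065 -0.03 0 0 0;-0.003 -0.0065 -0.06 0 0 0;-0.003 -0.0065 -0.09 0 0 0'
python3 -m handwheel '0 0 0 0 0 0;0 0 0 0 0 0'
python3 - <<'E'
from h import *
s=robot.read_state();t=s['tool_pos'];print(t,loc(t),s['force'])
p,d=robot.read_camera('side'); save('side38',p,(270,130,390,230),6)
p,d=robot.read_camera('wrist'); save('wrist38',p,(200,120,350,260),5)
E
```

```text
t: 41.75
tool_pos: [0.4624, -0.1023, 0.1134]
orientation: [-0.14, -3.135, -0.003]
force: [0.0, -0.0, -0.9]
opening: 0.0251
t: 41.95
tool_pos: [0.4623, -0.1022, 0.114]
orientation: [-0.139, -3.134, -0.003]
force: [-0.4, 0.6, -1.3]
opening: 0.0256
[ 0.46234217 -0.10221344  0.11397462] [-0.0959713  -0.0007477   0.11397462] [-0.37563519  0.57772566 -1.26952646]
```

View pics/side38.png

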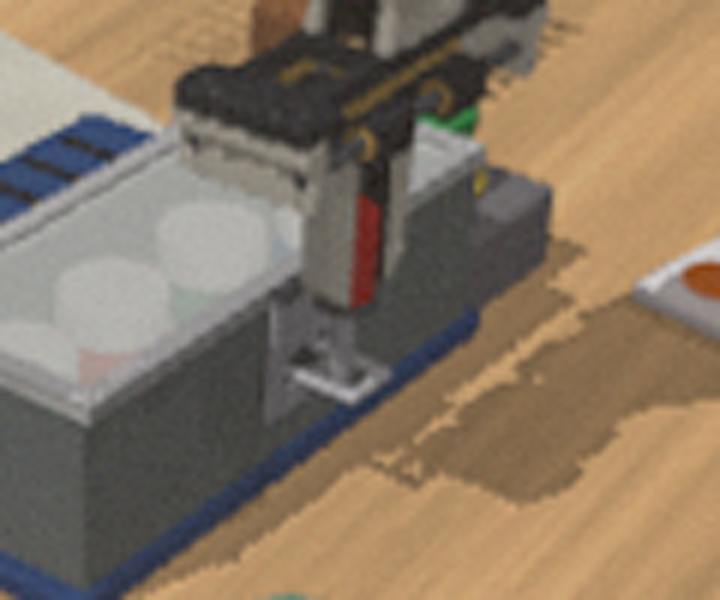

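View pics/wrist38.png

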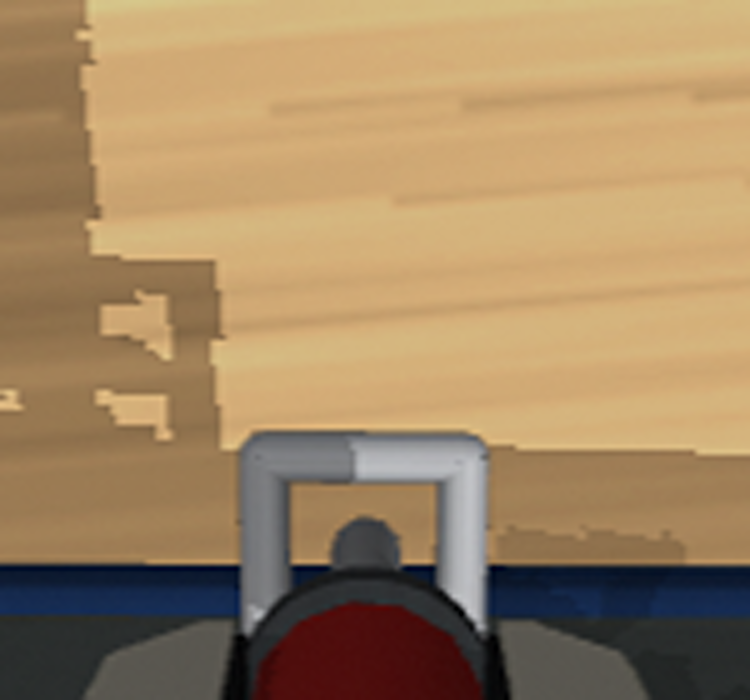

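```bash

python3 -m handwheel '0 0 -0.03 0 0 0;0 0 -0.06 0 0 0;0 0 -0.09 0 0 0;0 0 -0.105 0 0 0;0 0 -0.105 0 0 0'
python3 -m handwheel '0 0 -0.007 0 0 0;0 0 -0.007 0 0 0'
python3 - <<'E'
from h import *
s=robot.read_state();t=s['tool_pos'];print(t,loc(t),s['force'])
E
```

```text
t: 42.55
tool_pos: [0.4619, -0.1021, 0.0818]
orientation: [-0.139, -3.133, -0.003]
force: [-0.8, -0.4, -1.3]
opening: 0.0256
t: 42.75
tool_pos: [0.4629, -0.1024, 0.0811]
orientation: [-0.14, -3.136, -0.002]
force: [0.3, -0.4, -1.5]
opening: 0.0256
[ 0.46292452 -0.10243359  0.08107552] [-0.09537169 -0.00091521  0.08107552] [ 0.32687213 -0.3746351  -1.52597802]
```

```bash

python3 -m handwheel '0 0 -0.007 0 0 0;0 0 -0.007 0 0 0'
python3 -m handwheel '0 0 -0.005 0 0 0;0 0 -0.005 0 0 0'
python3 - <<'E'
from h import *
p,d=robot.read_camera('side'); save('side39',p,(270,130,390,230),6)
p,d=robot.read_camera('wrist'); save('wrist39',p,(200,120,350,260),5)
E
```

```text
t: 42.95
tool_pos: [0.4629, -0.1024, 0.0789]
orientation: [-0.14, -3.136, -0.002]
force: [-0.1, -0.1, -0.9]
opening: 0.0253
t: 43.15
tool_pos: [0.4631, -0.1025, 0.0778]
orientation: [-0.139, -3.136, -0.002]
force: [-0.2, -0.0, 1.0]
opening: 0.0256
```

View pics/side39.png

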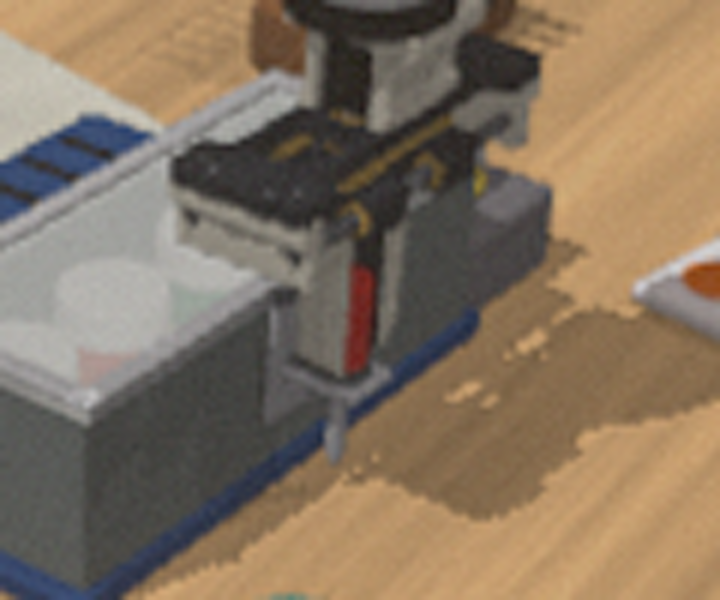

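View pics/wrist39.png

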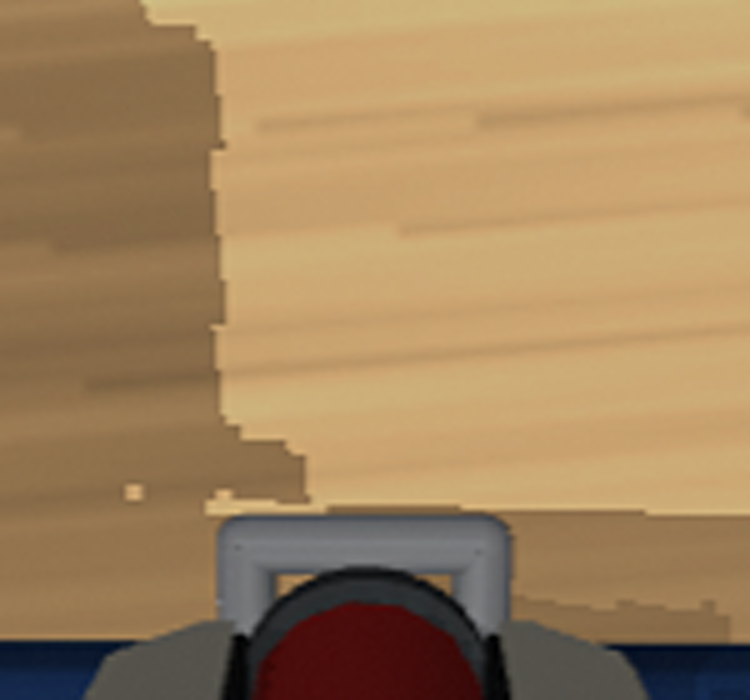

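```bash

python3 -m handwheel '0 0 -0.003 0 0 0;0 0 -0.003 0 0 0'
python3 -m handwheel '0 0 0 0 0 0;0 0 0 0 0 0;0 0 0 0 0 0;0 0 0 0 0 0' -0.4
python3 -m handwheel '0 0 0.05 0 0 0;0 0 0.15 0 0 0;0 0 0.3 0 0 0;0 0 0.45 0 0 0;0 0 0.5 0 0 0'
python3 - <<'E'
from h import *
p,d=robot.read_camera('side'); save('side40',p,(230,100,390,230),5)
L=loc(cloud('side',d)); hsv=cv2.cvtColor(p,cv2.COLOR_RGB2HSV)
red=((hsv[...,0]<8)|(hsv[...,0]>172))&(hsv[...,1]>130)
m=red&(L[...,2]>.112)&(L[...,2]<.125)&(abs(L[...,1])<.03); print('grip top',m.sum(),L[m].mean(0))
p,d=robot.read_camera('wrist'); save('wrist40',p,(200,120,350,260),5)
L=loc(cloud('wrist',d)); hsv=cv2.cvtColor(p,cv2.COLOR_RGB2HSV)
red=((hsv[...,0]<8)|(hsv[...,0]>172))&(hsv[...,1]>130)
m=red&(L[...,2]>.112)&(L[...,2]<.125)&(abs(L[...,1])<.03); print('grip top',m.sum(),L[m].mean(0))
s=robot.read_state();t=s['tool_pos'];print(t,loc(t),s['force'])
E
```

```text
t: 43.45
tool_pos: [0.4632, -0.1025, 0.0776]
orientation: [-0.139, -3.136, -0.002]
force: [-4.0, 0.9, 10.2]
opening: 0.0255
t: 43.85
tool_pos: [0.4626, -0.1024, 0.0763]
orientation: [-0.139, -3.135, -0.002]
force: [-0.3, -0.4, -0.3]
opening: 0.0528
t: 44.35
tool_pos: [0.4649, -0.1031, 0.232]
orientation: [0.139, 3.134, -0.001]
force: [0.7, 0.5, -0.6]
opening: 0.0653
grip top 51 [-0.0953271   0.00441568  0.11756737]
grip top 617 [-0.09526486  0.00077704  0.11504048]
[ 0.46451297 -0.10295896  0.2294464 ] [-0.09374283 -0.0012973   0.2294464 ] [-0.01584172 -0.34791496 -0.09960262]
```

View pics/side40.png

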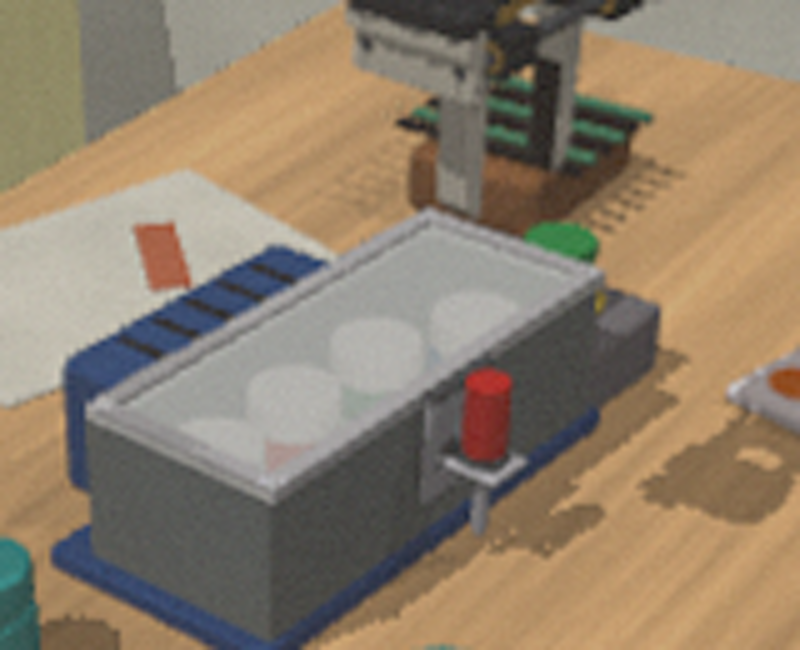

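View pics/wrist40.png

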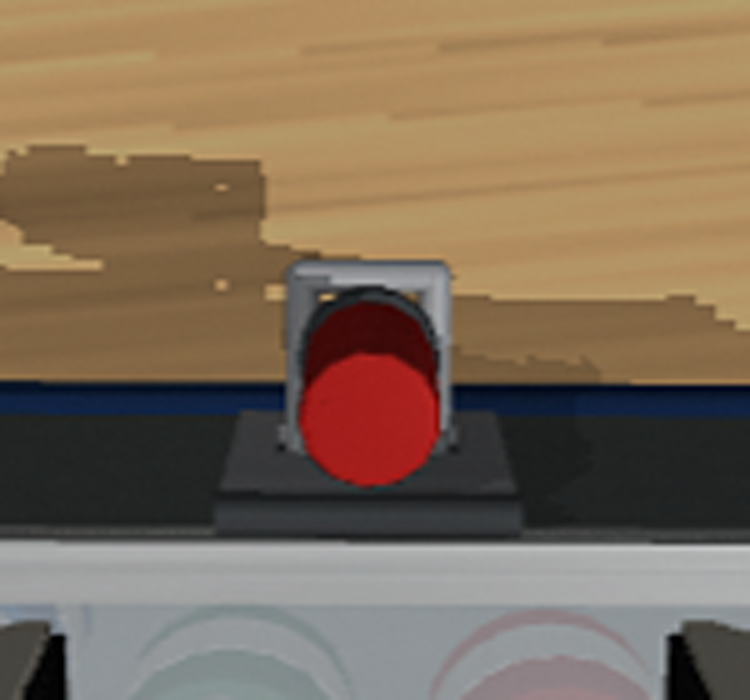

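```bash

python3 -m handwheel '0.22 -0.7 0 0 0 0;0.22 -0.7 0 0 0 0;0.22 -0.7 0 0 0 0;0.22 -0.7 0 0 0 0;0.22 -0.7 0 0 0 0' 1 10
python3 -m handwheel '0 0 0 0 0 0;0 0 0 0 0 0;0 0 0 0 0 0;0 0 0 0 0 0'
python3 - <<'E'
from h import *
p,d=robot.read_camera('wrist'); save('wrist41',p)
X=cloud('wrist',d); hsv=cv2.cvtColor(p,cv2.COLOR_RGB2HSV)
g=(hsv[...,0]>45)&(hsv[...,0]<75)&(hsv[...,1]>120)&(X[...,2]>.085)&(X[...,2]<.105)
k,l,st,ce=cv2.connectedComponentsWithStats(g.astype(np.uint8)); i=1+np.argmax(st[1:,4])
Y=X[l==i]; print(ce[i],st[i],Y.mean(0),cv2.minEnclosingCircle(Y[:,:2].astype(np.float32)))
s=robot.read_state();print(s['tool_pos'],s['opening'])
go([.533,-.316,.11],84.9)
p,d=robot.read_camera('scene');X=cloud('scene',d); hsv=cv2.cvtColor(p,cv2.COLOR_RGB2HSV); save('scene41',p,(130,220,290,340),5)
g=(hsv[...,0]>45)&(hsv[...,0]<75)&(hsv[...,1]>120)&(X[...,2]>.085)&(X[...,2]<.105)&(X[...,1]<-.25)
Y=X[g]; print(len(Y),Y.mean(0),cv2.minEnclosingCircle(Y[:,:2].astype(np.float32)))
E
```

```text
t: 44.95
tool_pos: [0.5278, -0.3156, 0.2223]
orientation: [-0.143, -3.131, -0.005]
force: [-0.2, 0.7, 0.0]
opening: 0.0298
t: 45.35
tool_pos: [0.5287, -0.311, 0.2262]
orientation: [-0.137, -3.135, -0.003]
force: [0.9, -0.5, 0.1]
opening: 0.0016
[268.62334353 203.32568807] [ 244  179   50   50 1962] [ 0.53133615 -0.31358352  0.09595106] ((0.5323207974433899, -0.313539057970047), 0.023783350363373756)
[ 0.52885015 -0.31123667  0.22657265] 0.00025604856899839754
shift m [ 0.0041 -0.0048 -0.1166] share [ 0.014 -0.016 -0.389] turn deg [-0.1 -0.2 -0.1] share [-0.002 -0.004 -0.002] az now 85.0 rows 2.3
238 [ 0.53738579 -0.31365646  0.09410894] ((0.5360468029975891, -0.3131319284439087), 0.02363629825413227)
```

View pics/wrist41.png

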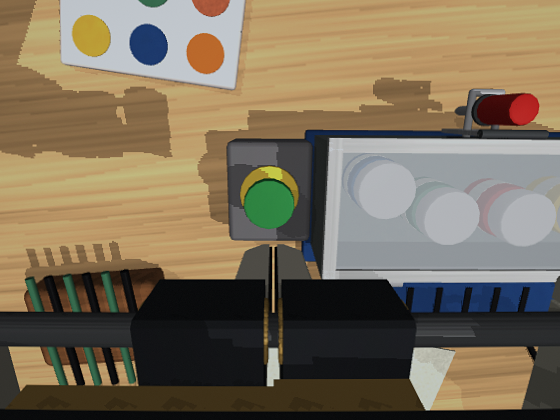

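View pics/scene41.png

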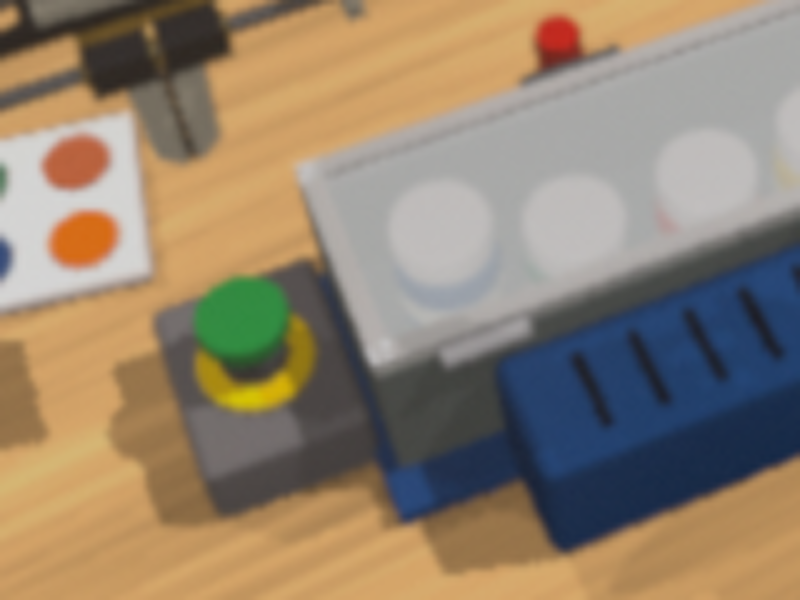

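```bash

python3 -m handwheel '0.017 -0.008 -0.1 0 0 0;0.017 -0.008 -0.25 0 0 0;0.017 -0.008 -0.4 0 0 0;0.017 -0.008 -0.4 0 0 0'
python3 -m handwheel '0 0 0 0 0 0;0 0 0 0 0 0'
```

```text
t: 45.85
tool_pos: [0.5296, -0.3112, 0.0991]
orientation: [-0.138, -3.125, -0.013]
force: [-1.2, 1.1, 0.1]
opening: 0.0004
t: 46.05
tool_pos: [0.5356, -0.3158, 0.1101]
orientation: [0.139, 3.138, -0.002]
force: [0.2, -0.8, 0.8]
opening: 0.0004
```

```bash

python3 -m handwheel '0 0 -0.03 0 0 0;0 0 -0.06 0 0 0;0 0 -0.085 0 0 0;0 0 -0.085 0 0 0'
python3 -m handwheel '0 0 -0.01 0 0 0;0 0 -0.01 0 0 0'
```

```text
t: 46.45
tool_pos: [0.5353, -0.3158, 0.0816]
orientation: [0.14, 3.138, -0.001]
force: [2.1, -0.6, 6.7]
opening: 0.0006
t: 46.65
tool_pos: [0.5353, -0.3157, 0.0793]
orientation: [0.14, 3.138, -0.001]
force: [1.2, -1.1, 7.6]
opening: 0.0005
```

```bash

python3 -m handwheel '0 0 -0.006 0 0 0;0 0 -0.006 0 0 0'
python3 -m handwheel '0 0 -0.006 0 0 0;0 0 -0.006 0 0 0'
python3 -m handwheel '0 0 -0.005 0 0 0;0 0 -0.005 0 0 0'
```

```text
t: 46.85
tool_pos: [0.5354, -0.3158, 0.0783]
orientation: [0.14, 3.138, -0.001]
force: [0.3, -0.0, 10.9]
opening: 0.0006
t: 47.05
tool_pos: [0.5355, -0.3159, 0.0781]
orientation: [0.14, 3.138, -0.001]
force: [-4.3, 3.9, 22.5]
opening: 0.0002
t: 47.25
tool_pos: [0.5356, -0.3159, 0.078]
orientation: [0.139, 3.138, -0.002]
force: [-8.8, 6.8, 31.2]
opening: 0.0004
```

Bottom stop reached (18 mm, force climbing steeply). Releasing and checking everything.

```bash

python3 -m handwheel '0 0 0.05 0 0 0;0 0 0.1 0 0 0;0 0 0.25 0 0 0;0 0 0.4 0 0 0;0 0 0.55 0 0 0'
python3 -m handwheel '-0.15 -0.2 0.3 0 0 0;-0.3 -0.4 0.3 0 0 0;-0.45 -0.4 0.3 0 0 0;-0.45 -0.4 0.3 0 0 0;-0.45 -0.4 0.3 0 0 0'
python3 - <<'E'
from h import *
s=robot.read_state();print(s['t'],s['tool_pos'],s['force'])
p,d=robot.read_camera('side'); save('side42',p,(200,90,400,240),4)
L=loc(cloud('side',d))
def st(n,m): print(n,m.sum(),np.nanmedian(L[m],0).round(4))
hsv=cv2.cvtColor(p,cv2.COLOR_RGB2HSV)
st('grip',((hsv[...,0]<8)|(hsv[...,0]>172))&(hsv[...,1]>130)&(L[...,2]>.112)&(L[...,2]<.125)&(abs(L[...,1])<.03))
st('lidfront',(L[...,0]<-.03)&(L[...,0]>-.06)&(abs(L[...,1])<.14)&(L[...,2]>.1)&(L[...,2]<.13))
st('hasp low',(L[...,0]<-.069)&(L[...,0]>-.09)&(abs(L[...,1])<.03)&(L[...,2]>.045)&(L[...,2]<.056))
st('plunger',(hsv[...,0]>45)&(hsv[...,0]<75)&(hsv[...,1]>120)&(L[...,1]<-.17)&(L[...,1]>-.24)&(L[...,2]>.07))
p,d=robot.read_camera('scene'); save('scene42',p)
E
```

```text
t: 47.75
tool_pos: [0.5331, -0.3142, 0.2386]
orientation: [-0.14, -3.133, -0.004]
force: [0.2, -0.4, 0.2]
opening: 0.0003
t: 48.25
tool_pos: [0.3953, -0.4377, 0.3298]
orientation: [-0.146, -3.135, 0.002]
force: [-0.2, -0.0, 0.5]
opening: 0.0005
48.25 [ 0.39529779 -0.43766673  0.32976128] [-0.17027323 -0.04863141  0.45574868]
grip 51 [-0.0946  0.0041  0.118 ]
lidfront 482 [-0.044   0.0125  0.1115]
hasp low 23 [-0.0744  0.0154  0.0501]
plunger 57 [-0.0087 -0.208   0.096 ]
```

View pics/side42.png

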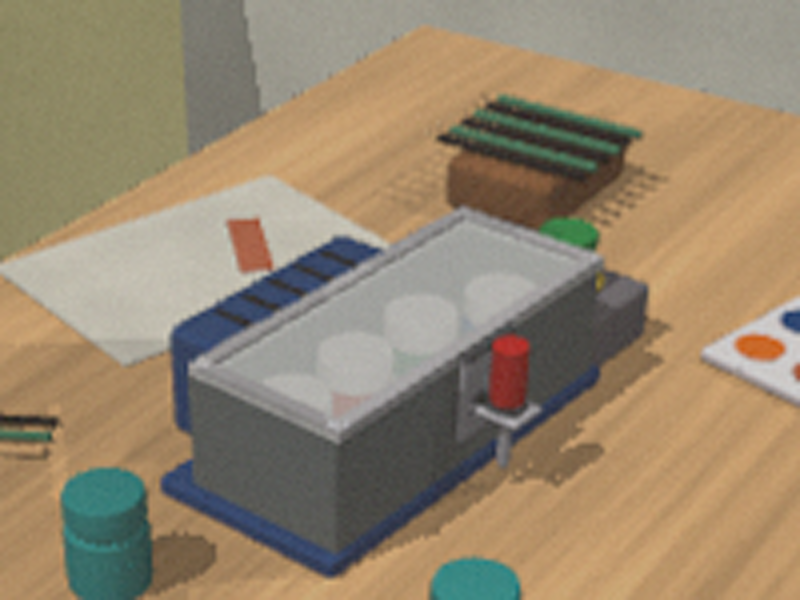

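View pics/scene42.png

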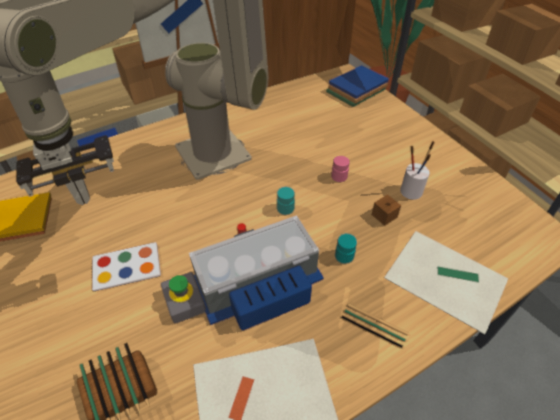

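```bash
python3 -c "
from plant import robot
print(robot.close_job())"
```

```text
the job is handed in; nothing more can be done
None
```

I finished the job and handed it in at about 48 s of the 210 s. All four bottles (blue, green, red, yellow) are in the tub. I shut the lid, swung the hasp over the staple and seated the pin. Then I pushed the plunger down until it stopped (18 mm of travel) and let it come back up.

**Last checks, from the cameras:**
- **Bottles:** four white caps are visible through the shut lid.
- **Lid:** it is flat on the rim, its surface about 111 mm above the table.
- **Hasp:** it hangs vertical.
- **Pin:** it stands upright with its collar on the bar, and the grip top is at 118 mm, as expected. Sideways it reads within about 4 mm of the loop's centre; the side and wrist cameras differ by about 4 mm.
- **Plunger:** its top is back up at 96 mm.
- **Brush cup, palette and look-alikes:** they appear in the same places as at the start.
- **Arm:** it is clear of everything.

**Forces to note:** pressing the lid fully shut briefly put about 77 N through the closed fingertips. That is under the 120 N wrist limit, and the arm and gripper body were not in contact. The hasp peaked at about 26 N and the plunger at about 33 N. No check failed, but closing the job reported no verdict.

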